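# Refit the idler wheel of a belt sander

### The arm

A 6-joint arm with a two-finger parallel gripper is mounted at the origin on the work surface. World frame = base frame: x ahead of the robot, y to its left, z up, the work surface at z = 0. Lengths are in mm, angles in rad, forces in N, time in s.
With the tool pointing down it reaches from about 350 to 775 mm from the base axis. Payload 7.3 kg.
Tool frame: the origin (TCP) lies midway between the tips of the shut fingers; the grasp point (between the pads) lies bot.tcp_to_grasp behind it (bot.tcp_to_grasp is the distance from the TCP to the grasp point, in mm); z points along the fingers, y is the direction in which the jaws open and shut (so a half turn about z gives the same grasp; the last joint's range is limited). The gripper opens to 92 mm and grips with 3 to 60 N. Pads are 19 mm wide; open, the fingers measure 130 mm over their backs; the gripper's body (75 mm by 190 mm) begins 47 mm behind the grasp point.
Start: joints at [-0.146, 0.342, 1.524, -0, 1.275, -0.146], TCP at [525.021, 0.019, 200.641] pointing down, gripper open.
Joint ranges: [-2.53, 2.53], [-0.77, 2.02], [0.04, 2.7], [-1, 4.14], [0.28, 2.66], [-3.11, 3.11]. Speed limits (rad/s): [2.57, 2.57, 3.14, 3.14, 3.14, 3.14].

### API

Orientations are given as [roll, pitch, yaw] about the fixed x, y, z axes, in that order (R = Rz(yaw) Ry(pitch) Rx(roll)).
In Python, from plant import bot gives the robot as it stands.
- The arm moves only by the shell command python3 -m inch 'ROWS'. ROWS is JSON, one flat list of numbers, 7 for each row, row after row: the shift along the world's x, y, z in cm, then the turn, a rotation vector about the world's x, y, z in degrees, then the gripper command: -1 is shut, 1 is fully open, values between are in proportion. In form: [tx, ty, tz, ax, ay, az, fingers, tx, ty, tz, ax, ay, az, fingers, ...]. A call has exactly 5 rows; each row is the pose to reach, as a shift and turn from the pose measured when the call began; what a row does not reach only later rows make up. A row lasts 1/10 s, in which the tool goes at most 50 mm and 8.59 degrees, less where a joint would pass 70% of its speed; a pose out of reach is approached as far as the arm can. A call with a gripper value outside its range is refused whole. The fingers move at their own pace and stop on an object; the grip force is fixed at half the most. Time passes only in rows, so rows that repeat a pose let the fingers close, or fill a call up. It gives the time, the measured TCP pose, the force and the opening at its end, in the units of the state.
- bot.get_obs(): the state, without advancing time (a new reading comes with each control period).
- bot.capture(name): name is "scene" or "side" or "wrist"; returns the picture (420x560x3 uint8, red, green, blue); there is no depth.
- bot.calibration(name): a dict with "fx", "fy", "cx", "cy" (pixels), "cam_to_world" (4x4, takes a point from camera to world coordinates). Camera axes: x right, y down, z forward; pixel columns grow to the right and rows downward; lengths in mm; the calibration is good to about 2 mm. A picture is of the moment at which its call begins: read the wrist's pose just before it. calibration takes no time and is no camera call; for the wrist camera it gives the pose at the moment of the call.
- bot.close_job(): hands the job in, once; it reports no verdict.
The state is a dict: "time": time; "joint_positions": joint angles; "dq": joint speeds; "tau": joint torques, N m; "tool_pos": TCP position; "tcp_rot": TCP orientation; "contact_force": force on the tool from outside, world axes, zero at the start; "moment": the same for the moment, N m; "grip_width": finger opening in mm.
Only numpy, scipy, OpenCV 4.12 (cv2) and the standard library are available. Lean on these libraries where they do the work, as an engineer would, in place of code of your own. Each camera call takes 0.05 s, during which the arm holds its last target.

### The job

Refit the idler wheel of the belt sander. Take the three parts from the V-blocks and slide them onto the sander's bare axle: first the small spacer bush, pushed up to the spring collar, then the wheel up against the bush, then the end cap with its domed face outwards, pressing the cap on against the spring until the axle's spring tab snaps up in front of it and holds it. Ease them on by feel without ramming the axle (never push on it with 40 N or more), and leave the oil bottle, the screwdriver and the magnet where they are.

Things in the scene. Friction and masses are not known exactly. Their poses are not given: they have to be found in the camera images.
- sander: The belt sander, fixed. Origin on the bench below the root of the bare axle; axes as axle. Its belt arm, 58 mm high behind a white side plate, reaches 62 mm along -x and 360 mm along +x of the axle. In front of the plate: a platen 75 to 225 mm along +x, 68 mm deep, top at 190 mm; a drive wheel at 287 mm, 76 mm deep. Behind it motor and disc, up to 235 mm high.
- axle: The bare idler axle, fixed: a level steel rod, 16 mm diameter, 160 mm above the bench, 111.5 mm long from the white side plate to its tip (chamfered to 11 mm diameter over the last 3.5 mm). Origin on its centre line at the plate; it points along its own -y (world -y turned by up to 0.25 rad), z is up. A fixed housing of 36 mm diameter covers it to y = -12 mm; then comes the collar.
- axle_tip (a point): Centre of the axle's outer end, y = -111.5 mm in the axle frame. Axes as axle.
- collar (a joint): Brass spring collar round the axle, 30 mm diameter, in m pushed in towards the plate. 0 = free, its front at y = -24 mm of the axle frame; 0.006 = at its stop. It takes about 9 N to start it and 17 N to reach the stop, and it is damped, so press slowly. The stack of parts bears on it.
- tab (a joint): Spring tab on the axle's top, 5 mm wide, in m pressed down: 0 = up, 5 mm proud of the axle; 0.0068 = fully in. Its ramp rises from y = -107 to -93.5 mm of the axle frame, its inner side is a square step at y = -90.5 mm. Each part must ride over it (about 3 to 9 N of push); it snaps up when the part has passed.
- spacer: The spacer bush: a plain steel ring, the smallest part, 32 mm outer diameter, 18 mm bore, 16 mm long, 70 g. Origin at its centre; its bore runs along its own y. Lies in a V-block, bore level, centre 51 mm above the bench. Both ends are alike.
- wheel: The idler wheel: aluminium, the largest part, 60 mm outer diameter, 18 mm bore, 30 mm wide, about 180 g. Origin at its centre; its bore runs along its own y. Lies in a V-block, bore level, centre 57 mm above the bench. Both faces are alike.
- cap: The end cap: black plastic, fluted, 40 mm outer diameter, 18 mm bore right through, 24 mm long, 35 g. Origin at its centre; bore along its own y; the flat face at +y goes against the wheel, the domed face at -y goes outwards. Lies in a V-block, domed face towards about world -y, bore level, centre 52 mm above the bench.
- cap_face (a point): Centre of the cap's domed face, 12 mm from its centre. With all parts on and the collar free it is 94 mm from the plate, still over the tab: it must be pressed at least 3.5 and at most 6 mm further (12 to 22 N of push in all, as friction has it) for the tab to snap up; the collar then holds it against the tab with about 14 N.
- rest_spacer: Fixed steel V-block that carries the spacer bush: 40 mm long (y), 29 mm across, 40 mm high. Origin under its centre; the V runs along its own y.
- rest_wheel: Fixed steel V-block that carries the wheel: 40 mm long (y), 53 mm across, 40 mm high. Origin under its centre; the V runs along its own y.
- rest_cap: Fixed steel V-block that carries the end cap: 40 mm long (y), 36 mm across, 40 mm high. Origin under its centre; the V runs along its own y.
- screwdriver: Bystander: a screwdriver lying on the bench.
- oil: Bystander: white oil bottle, 40 mm diameter, 110 mm high, standing. Origin under its centre.
- magnet: Bystander: steel-sided workshop magnet block, 75 x 20 x 45 mm, standing. Origin under its centre.
Mind the look-alikes: they are no part of the job. Leave any orange look-alike of the cap alone.

How it is judged:
By the outcome, as a careful person would: the job done as asked, in the order asked, and still so for the second after the job is handed in, with the robot touching nothing.
It also fails if it takes over 72 s, if anything falls off the work surface, if the arm or the gripper's body presses on something with over 40 N, if the wrist force passes 120 N, or if a joint passes its speed limit or range.

## Working session

There is one attempt and no reset: what is moved stays moved. The work goes in short steps, Python scripts to look and compute and a shell command to move; the robot and the scene stay as the last step left them, time stands still between calls to the robot, and variables do not carry over. Pictures are saved under pics/ and viewed, and the job is handed in when it is done.

```bash
ls; mkdir -p pics; python3 - <<'E'
from plant import bot
import cv2
print(bot.get_obs(), bot.tcp_to_grasp)
for n in ["scene","side","wrist"]:
    c=bot.calibration(n); print(n,c)
    im=bot.capture(n); cv2.imwrite(f"pics/{n}0.png",im[:,:,::-1])
E
```

```text
pics
{'time': 0.0, 'joint_positions': array([-1.45977386e-01,  3.42737074e-01,  1.52499916e+00,  5.89859427e-06,
        1.27538099e+00, -1.46022465e-01]), 'dq': array([-0.00119556,  0.00054189,  0.00149742, -0.00141332, -0.00081467,
        0.00024046]), 'tau': array([ 7.61924657e-04, -4.31245601e+01, -2.44219762e+01,  7.17750052e-02,
        5.59406646e-02, -1.04314388e-04]), 'tool_pos': array([5.24567314e+02, 9.97089064e-02, 1.99943768e+02]), 'tcp_rot': array([-3.14008513e+00, -2.27411970e-04,  1.57083951e+00]), 'contact_force': array([-0.42035105,  0.19334764, -0.28389826]), 'moment': array([-0.01023963, -0.01808816,  0.00924376]), 'grip_width': 91.9773691026738} 18.8
scene {'fx': 395.37371741778384, 'fy': 395.37371741778384, 'cx': 277.34307670025265, 'cy': 213.2326065554154, 'cam_to_world': array([[ 8.31240918e-01,  2.87926386e-01, -4.75538572e-01,
         8.93169435e+02],
       [ 5.55887233e-01, -4.38640168e-01,  7.06104941e-01,
        -5.60255939e+02],
       [-5.28407547e-03, -8.51289140e-01, -5.24670257e-01,
         4.90516173e+02],
       [ 0.00000000e+00,  0.00000000e+
[... 282 characters left out ...]
-7.09112790e-01,  6.96099785e-01,
        -6.98120442e+02],
       [ 9.00678884e-03, -7.01225978e-01, -7.12882182e-01,
         7.55755091e+02],
       [ 0.00000000e+00,  0.00000000e+00,  0.00000000e+00,
         1.00000000e+00]])}
wrist {'fx': 319.92940946252696, 'fy': 319.92940946252696, 'cx': 284.62186437387544, 'cy': 209.65683764026812, 'cam_to_world': array([[ 9.99998742e-01,  1.37562404e-03, -7.89772926e-04,
         5.24515516e+02],
       [ 1.09499919e-03, -9.58900931e-01, -2.83738974e-01,
         7.60437111e+01],
       [-1.14763215e-03,  2.83737752e-01, -9.58901231e-01,
         3.83801576e+02],
       [ 0.00000000e+00,  0.00000000e+00,  0.00000000e+00,
         1.00000000e+00]])}
```

View pics/scene0.png

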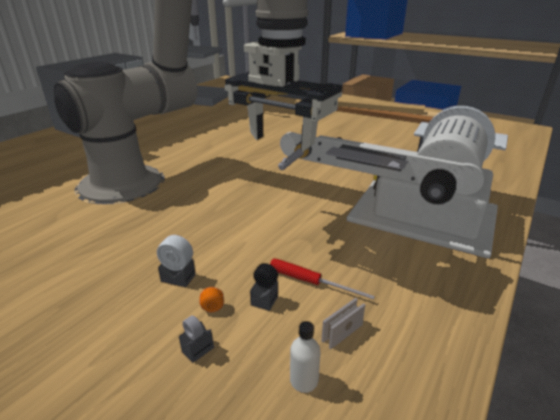

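View pics/side0.png

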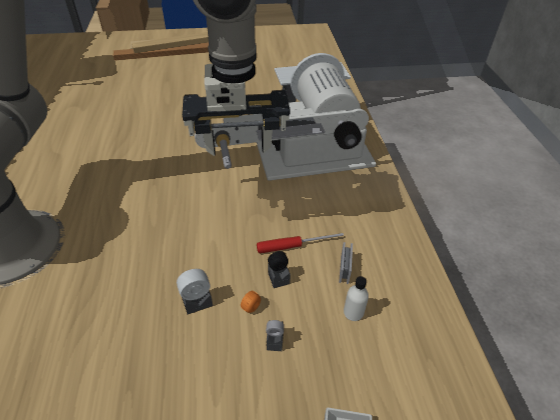

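View pics/wrist0.png

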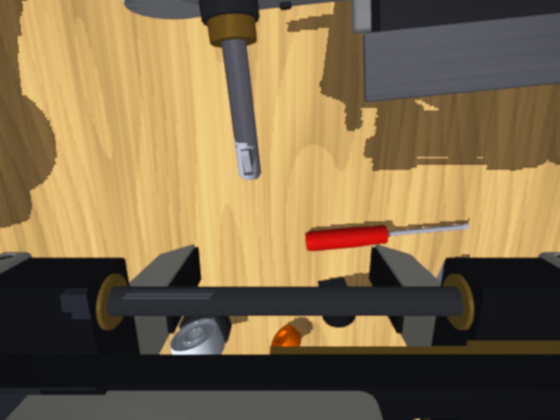

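```bash
cat > h.py <<'E'
import numpy as np, cv2, json
from plant import bot
def ray(c,u,v):
    M=np.array(c["cam_to_world"]); d=M[:3,:3]@np.array([(u-c["cx"])/c["fx"],(v-c["cy"])/c["fy"],1]); return M[:3,3],d
def onz(c,u,v,z):
    o,d=ray(c,u,v); return o+d*(z-o[2])/d[2]
def proj(c,p):
    M=np.linalg.inv(c["cam_to_world"]); q=M[:3,:3]@np.asarray(p,float)+M[:3,3]; return q[0]/q[2]*c["fx"]+c["cx"],q[1]/q[2]*c["fy"]+c["cy"]
def crop(src,dst,x0,y0,x1,y1,s):
    im=cv2.imread(src)[y0:y1,x0:x1]; cv2.imwrite(dst,cv2.resize(im,None,fx=s,fy=s,interpolation=cv2.INTER_CUBIC))
E
python3 - <<'E'
from h import *
crop("pics/scene0.png","pics/s1.png",150,220,330,365,4)
crop("pics/side0.png","pics/s2.png",170,235,310,355,5)
crop("pics/wrist0.png","pics/s3.png",180,0,300,190,3)
c=bot.calibration("wrist")
print(onz(c,232,38,160),onz(c,249,178,160))
E
```

```text
[491.13897313 122.49919126 160.        ] [499.12282317  33.15900008 160.        ]
```

View pics/s1.png

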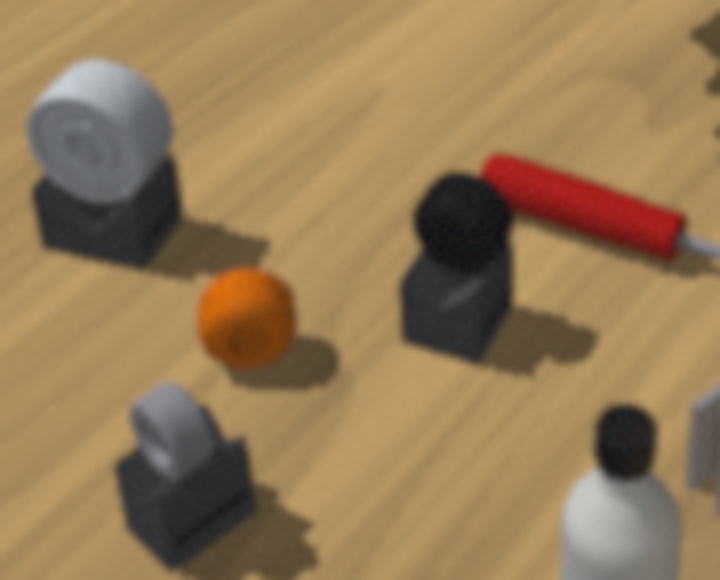

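View pics/s2.png

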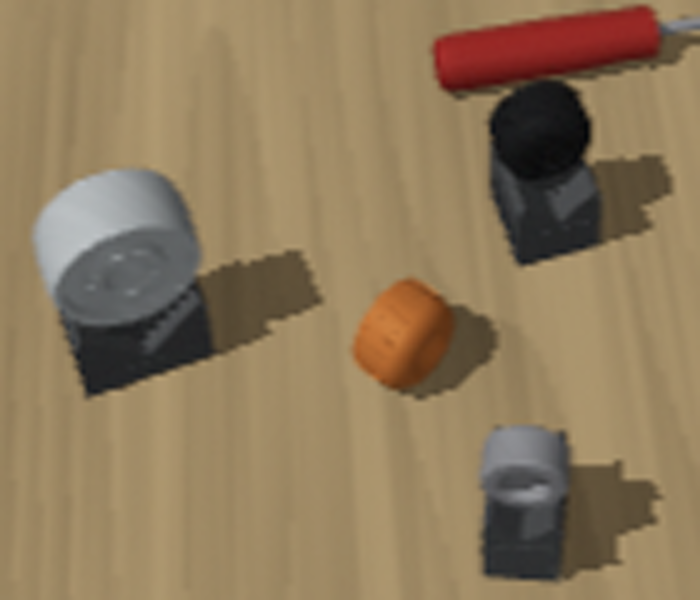

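View pics/s3.png

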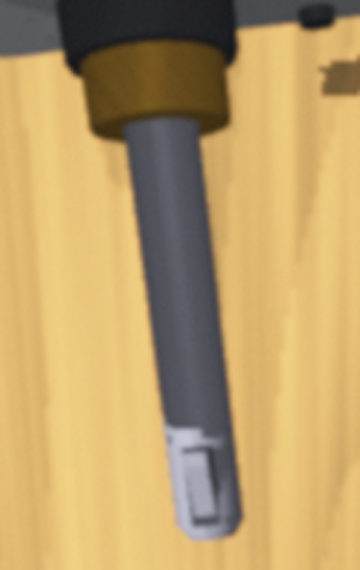

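```bash
python3 - <<'E'
from h import *
cs,cd=bot.calibration("scene"),bot.calibration("side")
for n,a,b,z in [("wheel",(100,132),(118,247),57),("cap",(463,222),(540,130),52),("spacer",(175,432),(525,465),51),("orange",(247,320),(405,335),20),("oil",(622,560),None,60)]:
    print(n,onz(cs,a[0]/4+150,a[1]/4+220,z).round(1), b and onz(cd,b[0]/5+170,b[1]/5+235,z).round(1))
for n,p in [("magnet",(343,325)),("oil",(305,380))]: print(n,onz(cs,*p,20))
# block front bottoms from side: yaw
for n,p,q in [("wheel",(88,396),(212,355)),("cap",(525,265),(601,238)),("sp",(485,573),(560,580))]:
    A=onz(cd,p[0]/5+170,p[1]/5+235,0);B=onz(cd,q[0]/5+170,q[1]/5+235,0);print(n,A.round(1),B.round(1),np.arctan2(*(B-A)[[1,0]]),np.linalg.norm(B-A))
E
```

```text
wheel [ 422.  -191.4   57. ] [ 418.9 -191.8   57. ]
cap [ 590.5 -146.9   52. ] [ 587.4 -148.5   52. ]
spacer [ 569.4 -297.2   51. ] [ 564.6 -298.    51. ]
orange [ 528.8 -217.5   20. ] [ 526.3 -218.9   20. ]
oil [ 734.8 -261.9   60. ] None
magnet [ 735.89596299 -146.10001216   20.        ]
oil [ 735.66970389 -262.24320155   20.        ]
wheel [ 400.7 -220.6    0. ] [ 449.3 -207.     0. ] 0.2725724296900963 50.47717345960253
cap [ 578.4 -177.4    0. ] [ 611.5 -167.3    0. ] 0.2959016551279439 34.61476551848066
sp [ 548.6 -311.7    0. ] [ 575.8 -317.5    0. ] -0.20759290032386285 27.85361269494116
```

```bash
python3 -m inch '[0.8,-5,-1,0,0,-3,1, 1.6,-10,-2,0,0,-6,1, 2.4,-15,-3.5,0,0,-9,1, 3.3,-20,-5,0,0,-11,1, 4.2,-24.5,-6,0,0,-11.5,1]'; python3 - <<'E'
from h import *
c=bot.calibration("wrist"); im=bot.capture("wrist"); cv2.imwrite("pics/w1.png",im[:,:,::-1])
print(c["cam_to_world"].tolist()); json.dump({k:(v.tolist() if hasattr(v,"tolist") else v) for k,v in c.items()},open("w1.json","w"))
o=bot.get_obs();print(o["tool_pos"],o["tcp_rot"],o["time"])
for n,p in [("sp",(567,-297.5,51)),("cap",(589,-147.5,52)),("wh",(420.5,-191.5,57))]: print(n,proj(c,p))
E
```

```text
time: 0.65
tool_pos: [565.2, -240.9, 140.3]
tcp_rot: [-3.139, -0.001, 1.369]
contact_force: [0.9, 1.3, 0.2]
grip_width: 91.8
[[0.9799193223720187, -0.19062835709779283, -0.058471797579338576, 580.6344585794315], [-0.1993830195180166, -0.9399167282257623, -0.2771334615835046, -166.66785271924903], [-0.0021291241957631904, 0.2832267174395346, -0.9590506208530309, 324.1344281785799], [0.0, 0.0, 0.0, 1.0]]
[ 565.17276534 -248.33661441  137.91418376] [-3.13898480e+00  2.75286830e-03  1.36479114e+00] 0.7
sp (np.float64(298.8596394782597), np.float64(261.2421638237512))
cap (np.float64(290.8341907023553), np.float64(88.4414296045987))
wh (np.float64(106.83270723372826), np.float64(184.06478746191132))
```

View pics/w1.png

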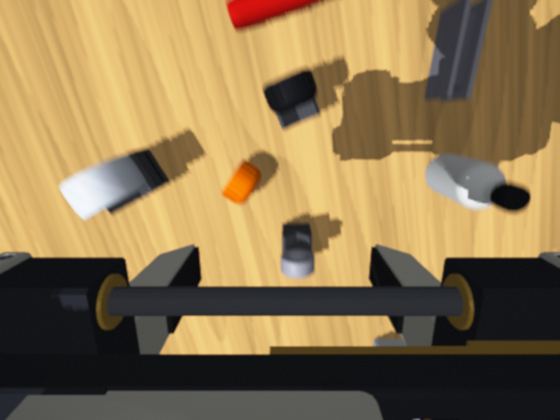

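```bash
python3 - <<'E'
from h import *
crop("pics/w1.png","pics/w1a.png",260,205,340,285,8)
crop("pics/w1.png","pics/w1b.png",40,130,180,230,5)
crop("pics/w1.png","pics/w1c.png",250,55,340,135,7)
E
```

```text
(no output)
```

View pics/w1a.png

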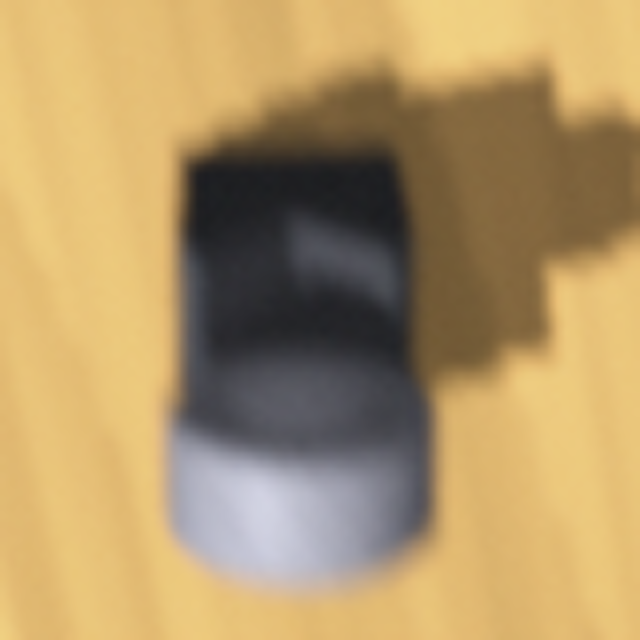

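View pics/w1b.png

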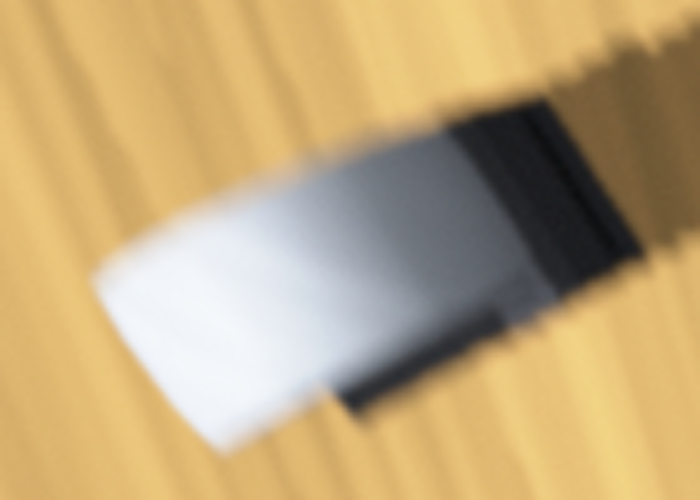

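View pics/w1c.png

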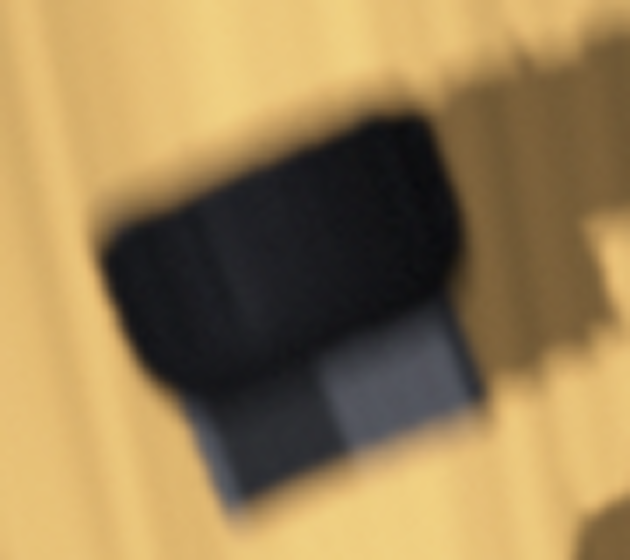

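```bash
cat >> h.py <<'E'
from scipy.optimize import least_squares
def hull(c,p,yaw,r,L,n=90):
    t=np.linspace(0,2*np.pi,n,endpoint=False); P=[]
    ax=np.array([-np.sin(yaw),np.cos(yaw),0]);e=np.array([np.cos(yaw),np.sin(yaw),0]);z=np.array([0,0,1.])
    for s in(-L/2,L/2):
        for a in t: P.append(proj(c,p+ax*s+r*(np.cos(a)*e+np.sin(a)*z)))
    return cv2.convexHull(np.array(P,np.float32))
def fit(c,pts,x0,z,r,L,zf=False):
    f=lambda q:[cv2.pointPolygonTest(hull(c,np.array([q[0]*10,q[1]*10,z]),q[2],r,L),(float(u),float(v)),True) for u,v in pts]
    s=least_squares(f,[x0[0]/10,x0[1]/10,x0[2]],diff_step=1e-3,loss="soft_l1")
    return s.x*[10,10,1],np.array(s.fun)
E
python3 - <<'E'
from h import *
c=json.load(open("w1.json"))
def g(P,k,x,y): return [(a/k+x-.5+.5/k,b/k+y-.5+.5/k) for a,b in P]
sp=g([(168,470),(166,520),(433,470),(435,525),(300,590),(220,565),(380,565),(300,345),(190,405),(420,395)],8,260,205)
wh=g([(97,275),(150,365),(225,452),(200,205),(320,150),(440,115),(500,205),(555,295),(280,425),(330,393)],5,40,130)
ca=g([(105,250),(125,320),(260,370),(350,330),(455,200),(380,112),(250,165),(120,225)],7,250,55)
for n,P,x0,z,r,L in [("sp",sp,(567,-297,-.2),51,16,16),("wh",wh,(420,-191,.27),57,30,30),("cap",ca,(589,-147,.3),52,20,24)]:
    x,f=fit(c,P,x0,z,r,L); print(n,x.round(3),f.round(1))
E
```

```text
sp [ 5.65834e+02 -2.98358e+02 -3.78000e-01] [ 0.4  0.2  1.5 -0.2 -0.1  0.   2.9  0.2  1.5  1.2]
wh [ 4.19233e+02 -1.92530e+02  3.25000e-01] [-1.5  0.6 -0.5 -1.3 -0.  -0.1  0.5 -6.6 -0.7  0. ]
cap [ 5.87088e+02 -1.49682e+02  4.39000e-01] [ 0.9  2.8  4.5  1.2  0.   1.9  5.3 -0.2]
```

```bash
cat >> h.py <<'E'
from scipy.optimize import minimize
def fit(c,pts,x0,z,r,L):
    f=lambda q:np.array([cv2.pointPolygonTest(hull(c,np.array([q[0],q[1],z]),q[2]/50,r,L),(float(u),float(v)),True) for u,v in pts])
    s=minimize(lambda q:np.sum(np.sqrt(1+f(q)**2)),[x0[0],x0[1],x0[2]*50],method="Nelder-Mead",options=dict(initial_simplex=np.array([x0[0],x0[1],x0[2]*50])+np.array([[0,0,0],[4,0,0],[0,4,0],[0,0,5]]),xatol=.02,fatol=.001))
    return s.x*[1,1,.02],f(s.x)
E
python3 - <<'E'
from h import *
c=json.load(open("w1.json"))
def g(P,k,x,y): return [(a/k+x-.5+.5/k,b/k+y-.5+.5/k) for a,b in P]
sp=g([(168,470),(166,520),(433,470),(435,525),(300,590),(220,565),(380,565),(300,345),(190,405),(420,395)],8,260,205)
wh=g([(97,275),(150,365),(225,452),(200,205),(320,150),(440,115),(500,205),(555,295),(280,425),(330,393)],5,40,130)
ca=g([(105,250),(125,320),(260,370),(350,330),(455,200),(380,112),(250,165),(120,225)],7,250,55)
im=cv2.imread("pics/w1.png"); im=cv2.resize(im,None,fx=4,fy=4,interpolation=cv2.INTER_CUBIC)
for n,P,x0,z,r,L in [("sp",sp,(567,-297,-.2),51,16,16),("wh",wh,(420,-191,.27),57,30,30),("cap",ca,(589,-147,.3),52,20,24)]:
    x,f=fit(c,P,x0,z,r,L); print(n,x.round(3),f.round(1))
    h=hull(c,np.array([x[0],x[1],z]),x[2],r,L); cv2.polylines(im,[((h+.5)*4).astype(int)],True,(0,255,0),1)
cv2.imwrite("pics/w1f.png",im[220:1160,200:1400][:, :][::1].copy()[:600*2:2,:1600:2] if 0 else cv2.resize(im[220:1160,200:1400],None,fx=.66,fy=.62))
E
```

```text
sp [ 5.64829e+02 -2.98024e+02  3.00000e-03] [ 1.2 -0.5  0.7  0.2  0.   2.6  0.3  0.5  2.9  0.5]
wh [ 4.19232e+02 -1.92526e+02  3.24000e-01] [-1.5  0.6 -0.5 -1.3 -0.  -0.1  0.5 -6.6 -0.7  0. ]
cap [ 5.87081e+02 -1.49679e+02  4.40000e-01] [ 0.9  2.8  4.5  1.2  0.   1.9  5.3 -0.2]
```

View pics/w1f.png

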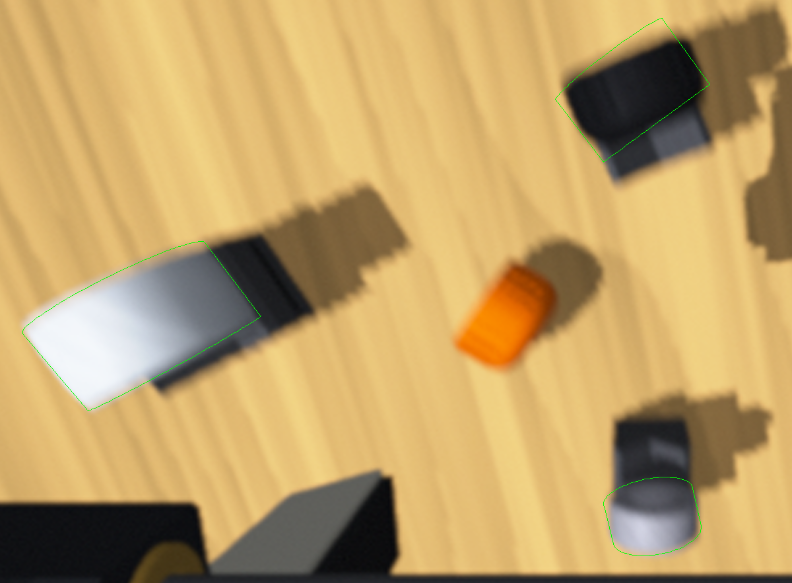

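```bash
cat >> h.py <<'E'
def fitxy(c,pts,x0,yaw,z,r,L):
    f=lambda q:np.array([cv2.pointPolygonTest(hull(c,np.array([q[0],q[1],z]),yaw,r,L),(float(u),float(v)),True) for u,v in pts])
    s=minimize(lambda q:np.sum(f(q)**2),x0[:2],method="Nelder-Mead",options=dict(initial_simplex=np.array(x0[:2])+np.array([[0,0],[4,0],[0,4]]),xatol=.02,fatol=.001))
    return s.x,f(s.x)
E
python3 - <<'E'
from h import *
c=json.load(open("w1.json"))
def g(P,k,x,y): return [(a/k+x-.5+.5/k,b/k+y-.5+.5/k) for a,b in P]
sp=g([(168,470),(166,520),(433,470),(435,525),(300,590),(220,565),(380,565),(300,345),(190,405),(420,395)],8,260,205)
wh=g([(97,275),(150,365),(225,452),(200,205),(320,150),(440,115),(500,205),(555,295),(280,425),(330,393)],5,40,130)
ca=g([(105,250),(125,320),(260,370),(350,330),(455,200),(380,112),(250,165),(120,225)],7,250,55)
for n,P,x0,z,r,L in [("sp",sp,(567,-297,-.2),51,16,16),("wh",wh,(420,-191,.27),57,30,30),("cap",ca,(589,-147,.3),52,20,24)]:
  for yaw in np.arange(x0[2]-.15,x0[2]+.16,.05):
    x,f=fitxy(c,P,x0,yaw,z,r,L); print(n,round(yaw,2),x.round(1),(f**2).sum().round(1),f.round(1))
# direct line yaw
for n,k,ox,oy,a,b,z in [("capbot",7,250,55,(260,370),(440,290),52),("captop",7,250,55,(380,112),(250,165),52),("capbl",7,250,55,(235,520),(485,405),10),("spblk",8,260,205,(190,155),(395,155),40),("whblk",5,40,130,(548,97),(640,255),40),("whR",5,40,130,(450,130),(555,295),57),("whL",5,40,130,(97,275),(225,452),57)]:
    A=onz(c,a[0]/k+ox,a[1]/k+oy,z);B=onz(c,b[0]/k+ox,b[1]/k+oy,z);print(n,np.arctan2(*(B-A)[[1,0]]).round(3))
E
```

```text
sp -0.35 [ 565.7 -298. ] 13.9 [ 0.5  0.2  1.2 -0.4 -0.4 -0.   2.4  0.5  1.9  1.6]
sp -0.3 [ 565.7 -298. ] 14.7 [ 0.3  0.3  1.1 -0.1 -0.4  0.3  2.1  0.4  2.2  1.9]
sp -0.25 [ 565.6 -298. ] 16.5 [ 0.2  0.2  1.   0.2 -0.3  0.7  1.9  0.4  2.6  2.2]
sp -0.2 [ 565.5 -298. ] 19.3 [ 0.2 -0.   0.9  0.4 -0.3  0.9  1.5  0.4  3.   2.4]
sp -0.15 [ 565.5 -297.4] 21.3 [ 0.3 -0.3  0.8  0.6 -0.8  0.8  0.7  0.9  3.5  2.2]
sp -0.1 [ 565.2 -298.1] 20.2 [ 0.6 -0.4  0.7  0.7 -0.   1.9  1.   0.2  3.4  1.5]
sp -0.05 [ 565.2 -298.1] 18.3 [ 0.7 -0.6  0.8  0.6 -0.   2.2  0.7  0.4  3.1  1.1]
wh 0.12 [ 419.7 -191.9] 109.2 [-0.7  0.1 -5.9 -2.2 -5.  -4.7  1.  -1.9 -4.  -1.3]
wh 0.17 [ 419.9 -192.4] 76.4 [-0.  -0.2 -4.5 -2.6 -4.4 -3.5  1.1 -2.2 -3.3 -1.1]
wh 0.22 [ 419.9 -192.9] 54.9 [-0.3 -0.1 -3.  -2.9 -3.6 -2.4  1.  -3.2 -2.6 -1. ]
wh 0.27 [ 419.7 -193. ] 44.0 [-1.4  0.2 -1.6 -2.7 -2.4 -1.1  0.7 -4.6 -1.8 -0.8]
wh 0.32 [ 419.5 -192.9] 45.5 [-2.1  0.4 -0.1 -2.  -0.8 -0.1  0.6 -6.  -0.3  0.4]
wh 0.37 [ 419.7 -192.8] 66.8 [-2.8  0.3  0.3 -1.4  0.8 -0.4  1.1 -7.1  1.2  1.7]
wh 0.42 [ 419.7 -192.7] 103.6 [-3.5  0.5 -0.4 -0.7  2.4 -1.1  1.3 -8.1  2.7  2.9]
cap 0.15 [ 588.9 -150.9] 55.3 [ 0.5 -0.2  3.9  4.6  0.6  1.8  2.8  2.6]
cap 0.2 [ 589.  -150.8] 56.5 [ 1.  -0.2  4.3  4.3  0.8  2.8  2.8  1.6]
cap 0.25 [ 589.1 -150.7] 63.7 [ 1.5 -0.2  4.7  4.   1.   3.8  2.7  0.6]
cap 0.3 [ 587.4 -150.7] 63.0 [ 2.2  2.   4.5  3.1 -0.9  3.2  3.5  0.7]
cap 0.35 [ 587.4 -150.3] 58.7 [ 1.6  2.2  4.6  2.5 -0.5  2.8  4.   0.2]
cap 0.4 [ 587.4 -150. ] 58.9 [ 1.   2.4  4.7  1.9 -0.1  2.4  4.6 -0.2]
cap 0.45 [ 587.3 -149.7] 63.3 [ 0.5  2.7  4.8  1.3  0.4  2.1  5.1 -0.6]
capbot 0.2
captop -2.98
capbl 0.219
spblk -0.2
whblk -1.332
whR -1.304
whL -1.299
```

```bash
python3 - <<'E'
from h import *
o=bot.get_obs();print(o["tool_pos"],o["tcp_rot"],o["contact_force"])
E
```

```text
[ 565.17276534 -248.33661441  137.91418376] [-3.13898480e+00  2.75286830e-03  1.36479114e+00] [-1.30711072 -3.86066572 -1.03125693]
```

```bash
python3 -m inch '[0,-4.5,-1,0,0,0,1, 0.1,-5,-4,0,0,0,1, 0.1,-5,-8,0,0,0,1, 0.1,-5,-10.6,0,0,0,1, 0.1,-5,-10.6,0,0,0,1]'; python3 - <<'E'
from h import *
c=bot.calibration("wrist"); im=bot.capture("wrist"); cv2.imwrite("pics/w2.png",im[:,:,::-1])
im=bot.capture("side"); cv2.imwrite("pics/d2.png",cv2.resize(im[280:380,220:340,::-1],None,fx=5,fy=5))
o=bot.get_obs();print(o["tool_pos"],o["tcp_rot"],o["contact_force"])
E
```

```text
time: 1.2
tool_pos: [563.3, -296.5, 27.4]
tcp_rot: [-3.131, -0.001, 1.364]
contact_force: [-0.8, -0.3, -0.7]
grip_width: 91.7
[ 566.34920807 -298.2277264    32.25111671] [-3.13869202e+00  2.62216561e-03  1.36498187e+00] [1.19510507 0.76131934 0.80620083]
```

View pics/w2.png

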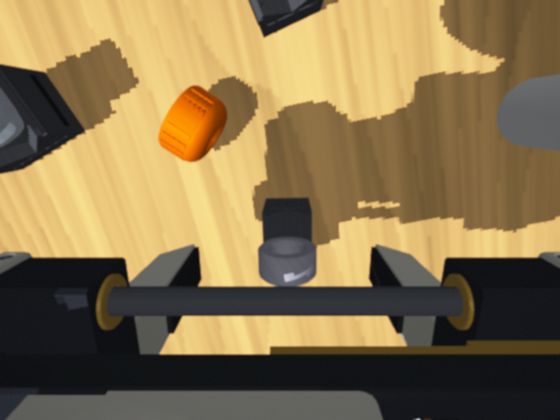

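View pics/d2.png

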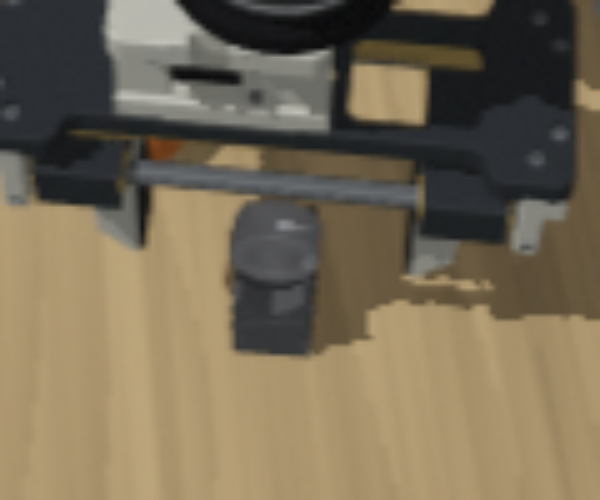

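```bash
python3 - <<'E'
from h import *
c=bot.calibration("wrist"); im=cv2.imread("pics/w2.png")
im=cv2.resize(im[180:320,180:400],None,fx=3.5,fy=3.5,interpolation=cv2.INTER_CUBIC)
h=hull(c,np.array([566.3,-298.2,51]),-.206,16,16)
cv2.polylines(im,[((h-[180,180]+.5)*3.5).astype(int)],True,(0,255,0),1)
cv2.imwrite("pics/w2f.png",im)
E
```

```text
(no output)
```

View pics/w2f.png

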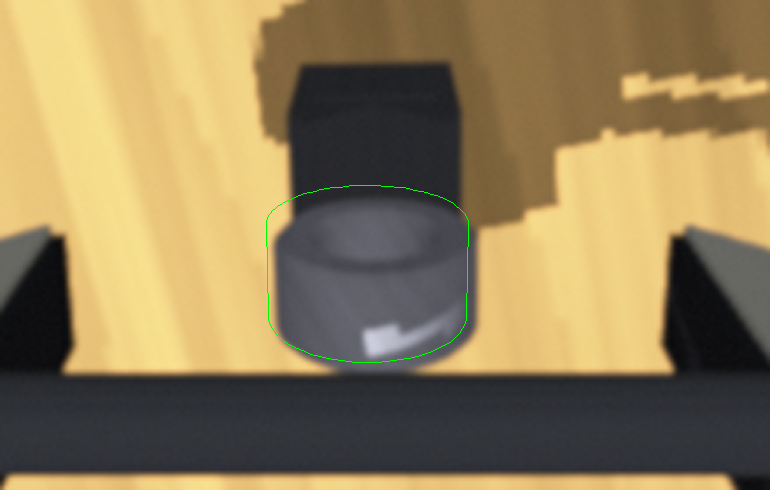

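```bash
python3 -m inch '[0.1,-0.2,0,0,0,0,0.3, 0.1,-0.2,0,0,0,0,-0.2, 0.1,-0.2,0,0,0,0,-1, 0.1,-0.2,0,0,0,0,-1, 0.1,-0.2,0,0,0,0,-1]'; python3 - <<'E'
from h import *
o=bot.get_obs();print(o["tool_pos"],o["tcp_rot"],o["contact_force"],o["grip_width"])
E
```

```text
time: 1.8
tool_pos: [567.5, -300.3, 32.7]
tcp_rot: [-3.139, 0.003, 1.365]
contact_force: [-0.7, 0.2, 0.4]
grip_width: 56.4
[ 567.47698506 -300.26468678   32.67468623] [-3.13922478e+00  2.85340648e-03  1.36502803e+00] [-0.66639132  0.169815    0.41106894] 56.41941061222282
```

```bash
python3 -m inch '[0,0,-0.05,0,0,0,-1, 0,0,-0.05,0,0,0,-1, 0,0,-0.05,0,0,0,-1, 0,0,-0.05,0,0,0,-1, 0,0,-0.05,0,0,0,-1]'; python3 - <<'E'
from h import *
im=bot.capture("wrist"); cv2.imwrite("pics/w3.png",im[:,:,::-1])
o=bot.get_obs();print(o["tool_pos"],o["tcp_rot"],o["contact_force"],o["grip_width"])
E
```

```text
time: 2.3
tool_pos: [564.8, -299.5, 32.2]
tcp_rot: [-3.133, 0.002, 1.365]
contact_force: [-9.1, 2.4, 7.1]
grip_width: 25.9
[ 564.83756673 -299.60521445   32.25595095] [-3.13340846e+00  2.07875264e-03  1.36524332e+00] [-8.80202578  2.26943447  6.62145865] 25.614703609495557
```

View pics/w3.png

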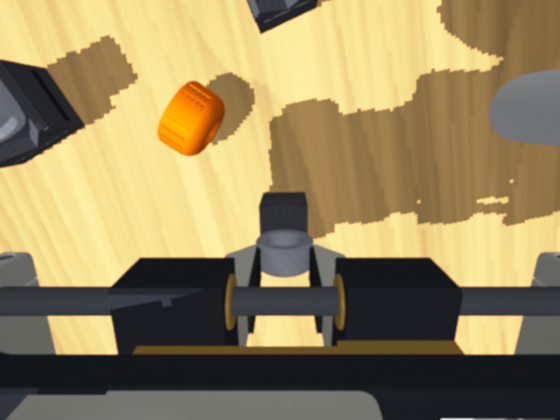

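```bash
python3 -m inch '[0,0,0,0,0,0,-1, 0,0,0,0,0,0,-1, 0,0,0,0,0,0,-1, 0,0,0,0,0,0,-1, 0,0,0,0,0,0,-1]'; python3 - <<'E'
from h import *
crop("pics/w3.png","pics/w3f.png",200,190,370,320,4)
im=bot.capture("side"); cv2.imwrite("pics/d3.png",cv2.resize(im[280:380,220:340,::-1],None,fx=5,fy=5))
o=bot.get_obs();print(o["tool_pos"],o["tcp_rot"],o["contact_force"],o["grip_width"])
E
```

```text
time: 2.85
tool_pos: [564.4, -299.5, 32.2]
tcp_rot: [-3.132, 0.002, 1.365]
contact_force: [-5.6, 1.0, 2.4]
grip_width: 26.0
[ 564.41919068 -299.47493342   32.16153108] [-3.13238003e+00  1.92726821e-03  1.36536928e+00] [-4.94687258 -0.21132422  3.58173029] 25.91558386750222
```

View pics/w3f.png

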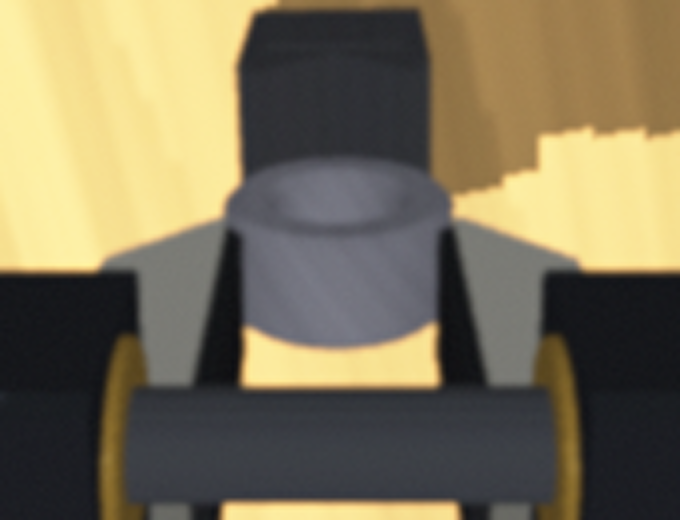

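View pics/d3.png

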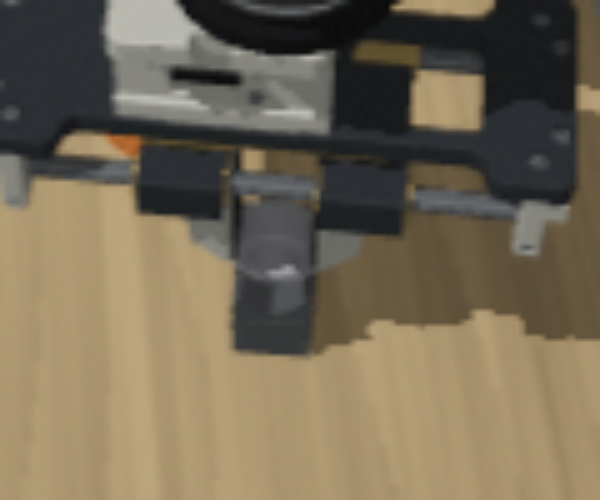

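```bash
python3 -m inch '[0,0,3,0,0,0,-1, 0,1,7,0,0,4,-1, -1.2,5,10,0,0,8,-1, -2.4,9.5,11.3,0,0,13,-1, -3.6,14,11.3,0,0,17,-1]';  python3 -m inch '[-0.6,4,0,0,0,0,-1, -1.2,8,0,0,0,0,-1, -1.8,10.2,0,0,0,0,-1, -1.8,10.2,0,0,0,0,-1, -1.8,10.2,0,0,0,0,-1]'; python3 - <<'E'
from h import *
c=bot.calibration("wrist"); im=bot.capture("wrist"); cv2.imwrite("pics/w4.png",im[:,:,::-1])
json.dump({k:(v.tolist() if hasattr(v,"tolist") else v) for k,v in c.items()},open("w4.json","w"))
o=bot.get_obs();print(o["tool_pos"],o["tcp_rot"],o["contact_force"],o["grip_width"])
E
```

```text
time: 3.4
tool_pos: [530.1, -158.8, 147.7]
tcp_rot: [-3.139, 0.005, 1.664]
contact_force: [0.9, 1.3, -0.6]
grip_width: 25.7
time: 3.9
tool_pos: [513.0, -56.7, 148.0]
tcp_rot: [-3.141, 0.005, 1.666]
contact_force: [0.3, 0.3, -0.2]
grip_width: 25.7
[512.98309053 -57.32606003 147.83858307] [-3.14050419  0.0052936   1.66452032] [-0.71361414 -0.88894737 -0.48456396] 25.740676916200503
```

View pics/w4.png

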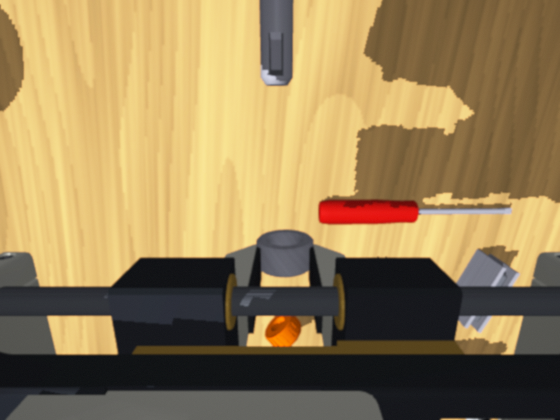

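```bash
python3 - <<'E'
from h import *
crop("pics/w4.png","pics/w4f.png",230,0,330,100,7)
im=cv2.imread("pics/w4.png"); g=cv2.cvtColor(im,6).astype(int)
for r in (3,15,25,40,50,60,70): print(r,[int(v) for v in g[r,252:302]])
E
```

```text
3 [209, 209, 209, 207, 205, 203, 190, 145, 97, 81, 83, 87, 89, 89, 91, 92, 93, 94, 92, 96, 97, 98, 102, 104, 106, 104, 103, 100, 100, 97, 95, 92, 91, 91, 89, 88, 86, 85, 80, 80, 104, 154, 191, 201, 204, 205, 207, 209, 211, 212]
15 [210, 209, 209, 208, 206, 205, 196, 159, 108, 83, 84, 85, 89, 89, 91, 92, 94, 95, 95, 95, 97, 100, 102, 105, 106, 106, 103, 99, 99, 97, 95, 94, 92, 91, 88, 88, 85, 84, 81, 80, 106, 159, 194, 203, 205, 206, 208, 210, 210, 213]
25 [210, 209, 209, 207, 206, 206, 200, 174, 121, 87, 83, 86, 89, 89, 91, 92, 94, 95, 96, 96, 97, 98, 102, 106, 107, 105, 104, 101, 100, 97, 96, 93, 93, 91, 91, 88, 86, 83, 81, 81, 109, 160, 194, 204, 206, 208, 209, 210, 212, 211]
40 [210, 209, 208, 207, 206, 208, 205, 190, 139, 91, 83, 87, 89, 92, 92, 93, 84, 72, 77, 90, 94, 96, 95, 96, 94, 93, 93, 94, 89, 73, 64, 76, 87, 90, 91, 88, 86, 86, 82, 82, 123, 181, 203, 206, 207, 208, 211, 214, 218, 220]
50 [210, 210, 209, 207, 207, 206, 205, 190, 141, 92, 83, 86, 90, 91, 93, 93, 87, 71, 72, 83, 89, 90, 91, 90, 91, 90, 90, 89, 86, 74, 65, 77, 88, 91, 91, 89, 85, 85, 80, 82, 123, 180, 202, 205, 206, 209, 215, 219, 222, 222]
60 [211, 209, 209, 207, 207, 206, 204, 191, 146, 98, 83, 87, 90, 91, 92, 94, 86, 69, 68, 82, 90, 92, 93, 92, 92, 91, 91, 91, 84, 73, 67, 77, 90, 91, 90, 90, 87, 84, 81, 82, 124, 181, 204, 214, 219, 222, 223, 222, 222, 219]
70 [210, 211, 209, 208, 206, 204, 202, 199, 189, 178, 173, 175, 180, 183, 185, 171, 129, 81, 59, 58, 61, 63, 63, 62, 61, 62, 61, 62, 60, 56, 59, 76, 90, 92, 90, 89, 87, 83, 81, 90, 133, 188, 211, 219, 222, 222, 222, 220, 218, 215]
```

View pics/w4f.png

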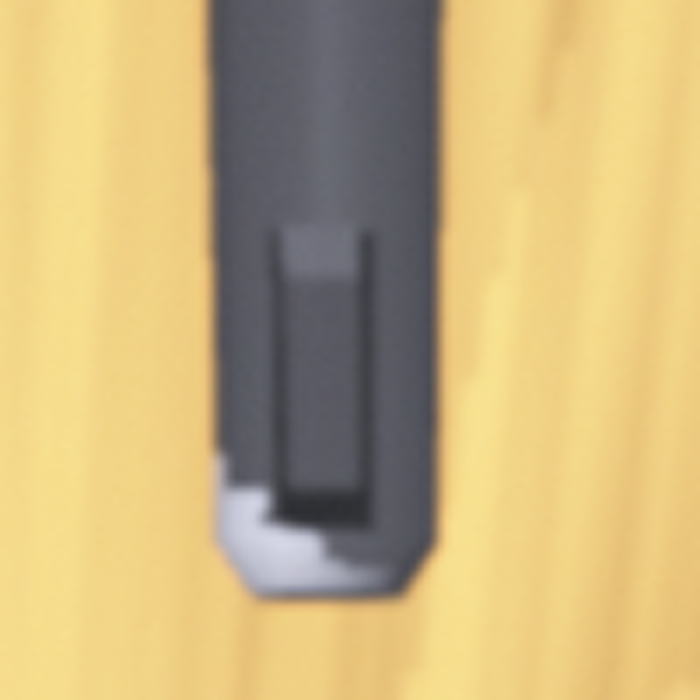

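```bash
python3 - <<'E'
from h import *
c=json.load(open("w4.json")); 
A=onz(c,276.0,3,160);B=onz(c,276.25,60,160);T=onz(c,276.4,84.5,160);print(A,B,T,"yaw",np.arctan2(B[0]-A[0],A[1]-B[1]))
M=np.array(c["cam_to_world"])
print("proj grasp",proj(c,[513,-56.7,148+18.8]), proj(c,[513,-56.7,148]))
im=cv2.resize(cv2.imread("pics/w4.png")[200:320,200:380],None,fx=4,fy=4,interpolation=cv2.INTER_CUBIC)
h=hull(c,np.array([513,-56.7,166.8]),.094,16,16)
cv2.polylines(im,[((h-[200,200]+.5)*4).astype(int)],True,(0,255,0),1)
cv2.imwrite("pics/w4g.png",im)
E
```

```text
[496.56045393  68.66818565 160.        ] [498.83322679  44.35563693 160.        ] [499.8984986  33.1887458 160.       ] yaw 0.09321058676272256
proj grasp (np.float64(285.1736428238609), np.float64(256.3230184828012)) (np.float64(285.14129027709686), np.float64(243.284840062189))
```

View pics/w4g.png

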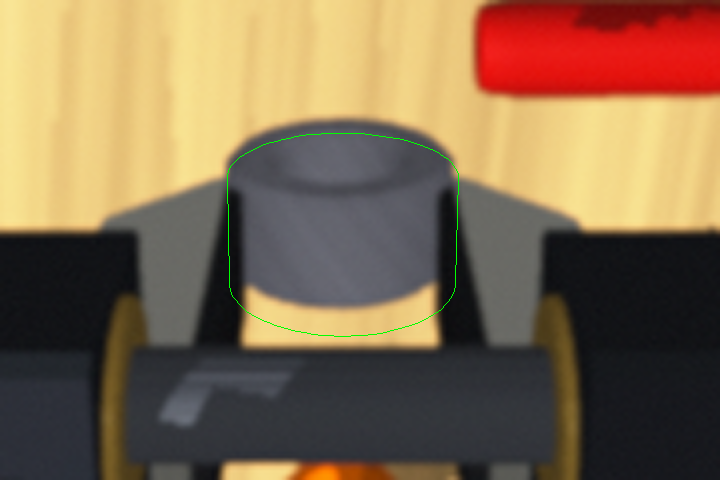

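```bash
python3 -m inch '[-0.5,3,-0.67,0,0,0,-1, -1.12,5,-0.67,0,0,0,-1, -1.12,6.5,-0.67,0,0,0,-1, -1.12,7.04,-0.67,0,0,0,-1, -1.12,7.04,-0.67,0,0,0,-1]'; python3 - <<'E'
from h import *
c=bot.calibration("wrist"); im=bot.capture("wrist"); cv2.imwrite("pics/w5.png",im[:,:,::-1])
json.dump({k:(v.tolist() if hasattr(v,"tolist") else v) for k,v in c.items()},open("w5.json","w"))
im=bot.capture("side"); cv2.imwrite("pics/d5.png",im[:,:,::-1])
im=bot.capture("scene"); cv2.imwrite("pics/c5.png",im[:,:,::-1])
o=bot.get_obs();print(o["tool_pos"],o["tcp_rot"],o["contact_force"],o["grip_width"])
crop("pics/w5.png","pics/w5f.png",200,140,380,300,4)
crop("pics/c5.png","pics/c5f.png",220,70,380,190,5)
E
```

```text
time: 4.45
tool_pos: [502.5, 12.9, 141.3]
tcp_rot: [-3.141, 0.006, 1.665]
contact_force: [-0.8, -0.4, -0.4]
grip_width: 25.9
[502.18243822  12.24336379 141.17168045] [-3.14080628  0.00564365  1.6638118 ] [-0.18153115 -1.01694138 -1.63668895] 25.827756990145208
```

View pics/w5f.png

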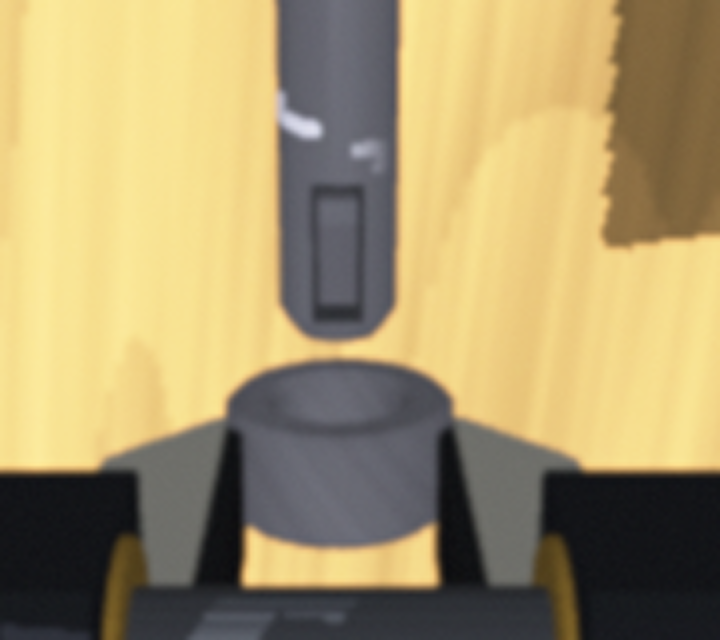

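View pics/c5f.png

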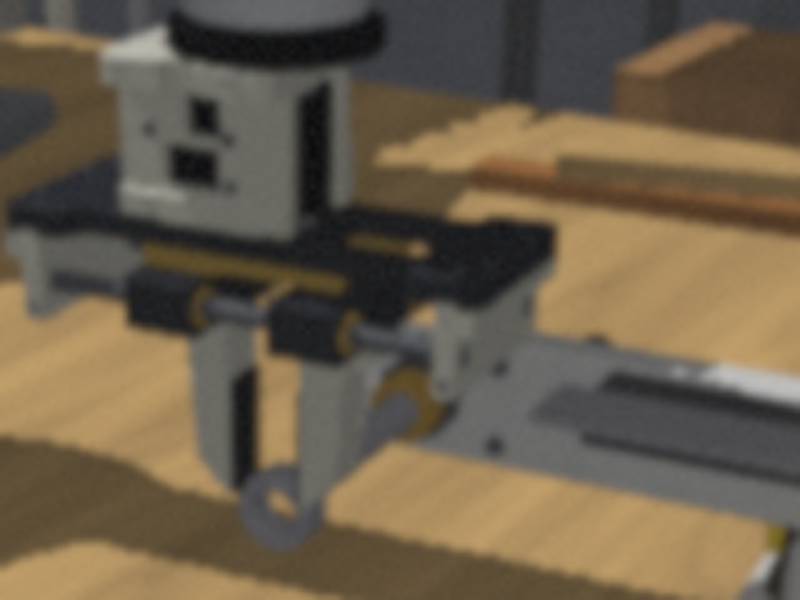

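```bash
python3 - <<'E'
from h import *
cs=bot.calibration("scene"); im=cv2.imread("pics/c5f.png")
def mark(p,col):
    u,v=proj(cs,p); q=(int((u-220+.5)*5),int((v-70+.5)*5)); print(q); cv2.circle(im,q,4,col,-1)
mark([502.2,12.2,141.2],(0,0,255)); mark([502.2,12.2,160],(0,255,0)); mark([499.9,33.2,160],(255,0,0)); mark([490.6,122.5,160],(255,0,255))
cv2.imwrite("pics/c5g.png",im)
im=cv2.imread("pics/d5.png")[90:190,170:290]; im=cv2.resize(im,None,fx=5,fy=5,interpolation=cv2.INTER_CUBIC)
cd=bot.calibration("side")
for p,col in [([502.2,12.2,141.2],(0,0,255)),([502.2,12.2,160],(0,255,0)),([499.9,33.2,160],(255,0,0))]:
    u,v=proj(cd,p); cv2.circle(im,(int((u-170+.5)*5),int((v-90+.5)*5)),4,col,-1)
cv2.imwrite("pics/d5g.png",im)
E
```

```text
(276, 549)
(276, 505)
(301, 484)
(398, 405)
```

View pics/c5g.png

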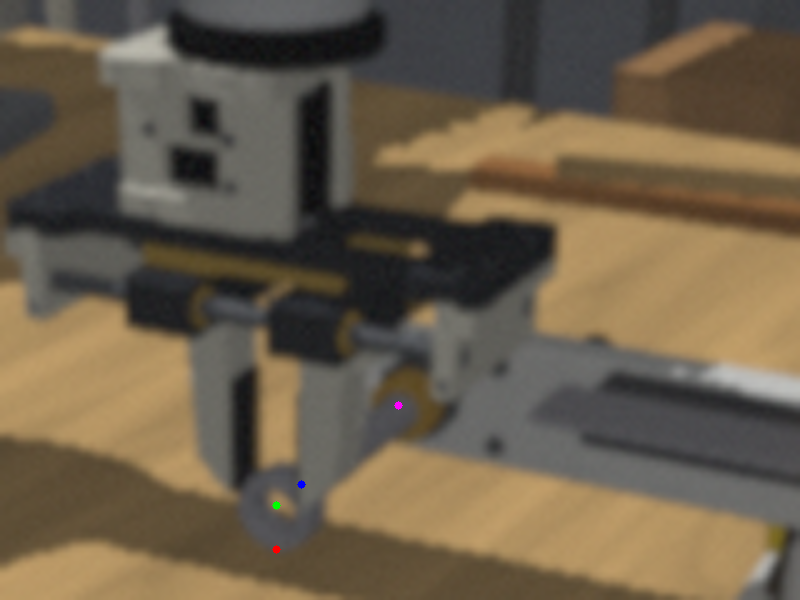

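View pics/d5g.png

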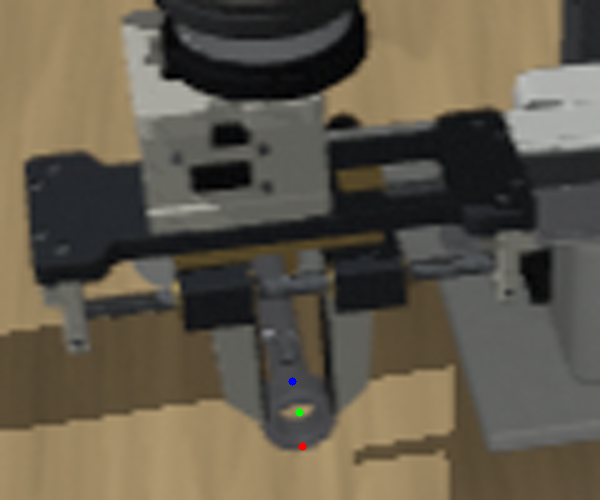

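```bash
python3 - <<'E'
from h import *
cs=bot.calibration("scene"); im=cv2.imread("pics/scene0.png")
im=cv2.resize(im[30:190,200:380],None,fx=4.4,fy=3.7 if 0 else 4.4,interpolation=cv2.INTER_CUBIC)[:600]
im=cv2.imread("pics/scene0.png")[55:185,210:360]; im=cv2.resize(im,None,fx=5,fy=4.6*5/4.6,interpolation=cv2.INTER_CUBIC)
for dx in (-46,0,46):
  for dz,col in ((0,(0,0,255)),(18.8,(0,255,0)),(65.8,(255,0,0))):
    u,v=proj(cs,[524.6+dx,0,199.9+dz]); cv2.circle(im,(int((u-210+.5)*5),int((v-55+.5)*5)),4,col,-1)
cv2.imwrite("pics/s0g.png",im[:600])
E
```

```text
(no output)
```

View pics/s0g.png

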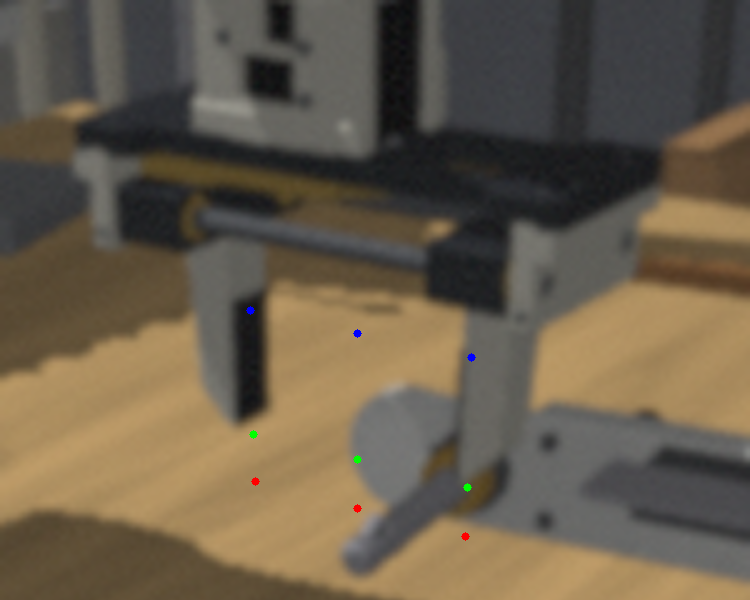

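```bash
python3 -m inch '[0.7,-4,0.3,0,0,0,-1, 1.4,-8.5,0.7,0,0,-4,-1, 2.3,-13.5,0.7,0,0,-8,-1, 3.3,-18.5,0.7,0,0,-12,-1, 4.2,-23.5,0.7,0,0,-17,-1]'; python3 -m inch '[1,-4,-1,0,0,0,-1, 1.9,-7.5,-3,0,0,0,-1, 1.9,-7.6,-5,0,0,0,-1, 1.9,-7.6,-7,0,0,0,-1, 1.9,-7.6,-7,0,0,0,-1]'
python3 - <<'E'
from h import *
o=bot.get_obs();print(o["time"],o["tool_pos"],o["tcp_rot"],o["contact_force"],o["grip_width"])
print(np.array([564.4,-299.5,32.2])-o["tool_pos"], np.degrees(1.365-o["tcp_rot"][2]))
E
```

```text
time: 5.1
tool_pos: [543.8, -223.1, 148.3]
tcp_rot: [-3.141, 0.006, 1.363]
contact_force: [0.8, 0.3, -0.0]
grip_width: 25.3
time: 5.6
tool_pos: [560.5, -299.2, 74.9]
tcp_rot: [-3.135, 0.004, 1.362]
contact_force: [-0.3, 1.0, -0.8]
grip_width: 26.0
5.6 [ 560.51383471 -299.19968662   74.88015304] [-3.13542475  0.00352822  1.36151942] [-0.29628726  0.98034404 -0.76131535] 25.967971567094814
[  3.88616529  -0.30031338 -42.68015304] 0.19942271316051444
```

```bash
python3 -m inch '[0.39,-0.03,0,0,0,0.2,-1, 0.39,-0.03,-1.5,0,0,0.2,-1, 0.39,-0.03,-3.3,0,0,0.2,-1, 0.39,-0.03,-3.3,0,0,0.2,-1, 0.39,-0.03,-3.3,0,0,0.2,-1]'
python3 - <<'E'
from h import *
im=bot.capture("wrist"); cv2.imwrite("pics/w6.png",im[:,:,::-1])
o=bot.get_obs();print(o["time"],o["tool_pos"],o["tcp_rot"],o["contact_force"],o["grip_width"])
print(np.array([564.4,-299.5,32.2])-o["tool_pos"], np.degrees(1.365-o["tcp_rot"][2]))
crop("pics/w6.png","pics/w6f.png",200,140,380,300,4)
E
```

```text
time: 6.1
tool_pos: [565.1, -299.8, 43.1]
tcp_rot: [-3.137, 0.004, 1.365]
contact_force: [-0.3, 0.2, -1.4]
grip_width: 25.8
6.15 [ 565.34724561 -300.02043841   43.53655035] [-3.1376846   0.00451611  1.36525246] [ 0.22176287 -0.16711402 -1.27724424] 25.907553057656646
[ -0.94724561   0.52043841 -11.33655035] -0.014464814178111131
```

View pics/w6f.png

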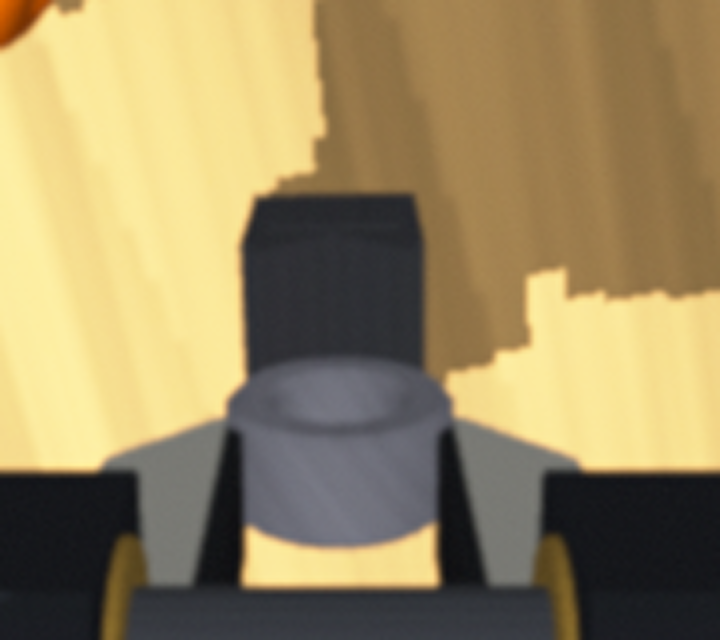

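```bash
python3 -m inch '[-0.01,0.44,-0.2,0,0,0,-1, -0.01,0.44,-0.6,0,0,0,-1, -0.01,0.44,-0.9,0,0,0,-1, -0.01,0.44,-1.08,0,0,0,-1, -0.01,0.44,-1.08,0,0,0,-1]'
python3 - <<'E'
from h import *
im=bot.capture("wrist"); cv2.imwrite("pics/w7.png",im[:,:,::-1])
o=bot.get_obs();print(o["time"],o["tool_pos"],o["tcp_rot"],o["contact_force"],o["grip_width"])
crop("pics/w7.png","pics/w7f.png",200,140,380,300,4)
E
```

```text
time: 6.65
tool_pos: [565.1, -295.5, 32.4]
tcp_rot: [-3.137, 0.004, 1.365]
contact_force: [-0.1, 0.5, -1.0]
grip_width: 26.0
6.7 [ 565.11930814 -295.62004299   32.48624226] [-3.13729178  0.00435593  1.3651652 ] [ 0.53171983  0.05778833 -1.20706997] 25.984927856279555
```

View pics/w7f.png

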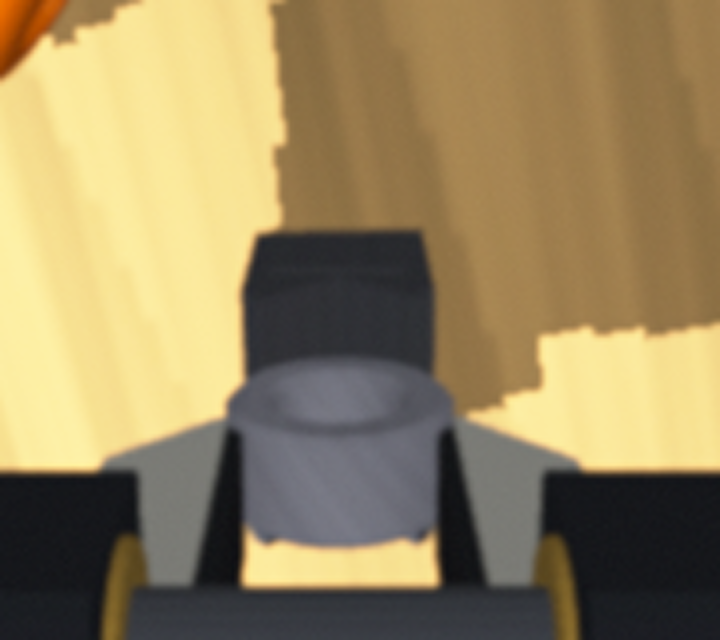

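```bash
python3 -m inch '[0,0,-0.03,0,0,0,0.05, 0,0,-0.03,0,0,0,0.05, 0,0.1,-0.03,0,0,0,0.05, 0.03,0.2,-1.2,0,0,0,0.05, 0.06,0.3,-2.5,0,0,0,0.05]'
python3 - <<'E'
from h import *
im=bot.capture("wrist"); cv2.imwrite("pics/w8.png",im[:,:,::-1])
im=bot.capture("side"); cv2.imwrite("pics/d8.png",cv2.resize(im[280:380,220:340,::-1],None,fx=5,fy=5))
o=bot.get_obs();print(o["time"],o["tool_pos"],o["tcp_rot"],o["contact_force"],o["grip_width"])
crop("pics/w8.png","pics/w8f.png",200,140,380,300,4)
E
```

```text
time: 7.2
tool_pos: [566.0, -292.6, 7.0]
tcp_rot: [-3.138, 0.005, 1.365]
contact_force: [-0.8, -0.4, 0.1]
grip_width: 48.3
7.3 [ 564.15960599 -291.31966853    4.54804189] [-3.13268283e+00  2.41807218e-03  1.36535349e+00] [-0.12047825  1.0758184   0.21693029] 48.11842770098973
```

View pics/w8f.png

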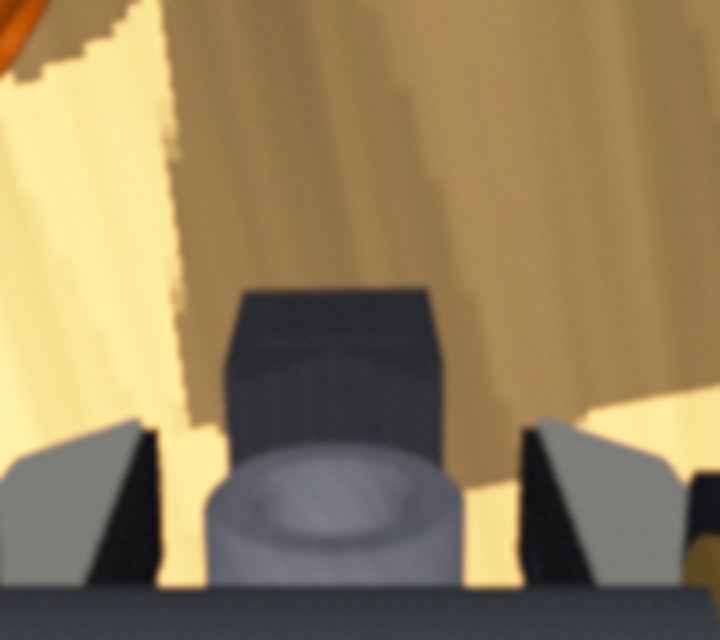

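View pics/d8.png

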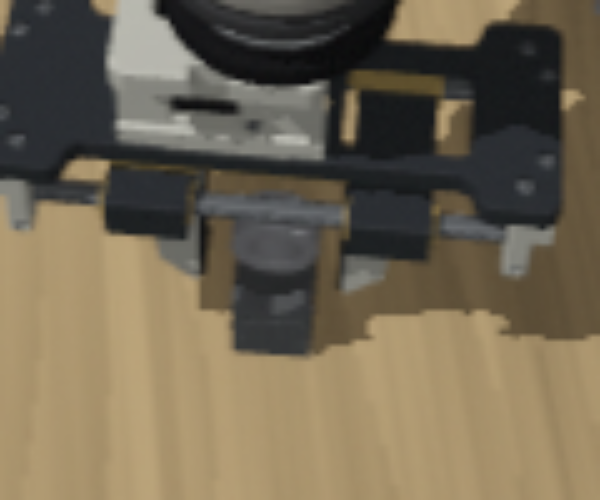

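```bash
python3 - <<'E'
from h import *
c=bot.calibration("wrist"); o=bot.get_obs()
# camera of w8: pose now similar; express in tool yaw frame relative tcp
yaw=o["tcp_rot"][2]-np.pi/2
Ri=np.array([[np.cos(yaw),np.sin(yaw),0],[-np.sin(yaw),np.cos(yaw),0],[0,0,1]])
# shift camera to measured pose at image time (566,-292.6,7.0)
c["cam_to_world"]=np.array(c["cam_to_world"]); c["cam_to_world"][:3,3]+=np.array([566,-292.6,7.0])-o["tool_pos"]
T=np.array([566,-292.6,7.0])
for n,u,v,z in [("tipL",200+150/4,140+427/4,31),("tipR",200+532/4,140+427/4,31),("ringL",251.75,268.75,51),("ringR",200+462/4,140+512/4,51)]:
    print(n,(Ri@(onz(c,u,v,z)-T)).round(1))
print(o["tool_pos"])
E
```

```text
tipL [-25.3   7.7  24. ]
tipR [26.2  8.  24. ]
ringL [-15.5   4.9  44. ]
ringR [15.2  5.5 44. ]
[ 564.15960599 -291.31966853    4.54804189]
```

```bash
python3 -m inch '[0.11,-0.2,-0.1,0,0,0,0.05, 0.11,-0.2,-0.1,0,0,0,-1, 0.11,-0.2,-0.1,0,0,0,-1, 0.11,-0.2,-0.1,0,0,0,-1, 0.11,-0.2,-0.1,0,0,0,-1]'
python3 - <<'E'
from h import *
im=bot.capture("wrist"); cv2.imwrite("pics/w9.png",im[:,:,::-1])
o=bot.get_obs();print(o["time"],o["tool_pos"],o["tcp_rot"],o["contact_force"],o["grip_width"])
crop("pics/w9.png","pics/w9f.png",200,140,380,300,4)
E
```

```text
time: 7.8
tool_pos: [565.0, -293.3, 3.8]
tcp_rot: [-3.132, 0.003, 1.365]
contact_force: [-1.9, -0.2, 0.9]
grip_width: 31.5
7.85 [ 565.0108858  -293.30972568    3.82524241] [-3.13235223e+00  2.49285253e-03  1.36541970e+00] [-2.33547516 -0.65750247  2.41668005] 31.156409938841758
```

View pics/w9f.png

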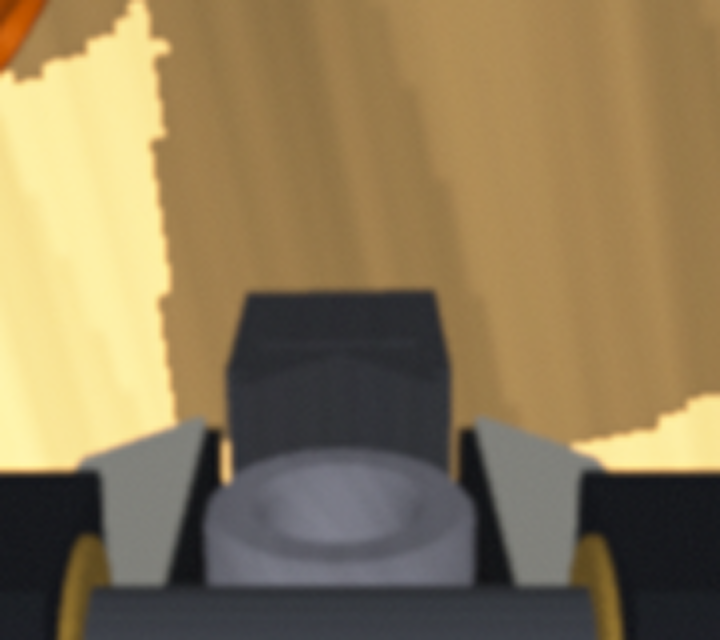

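```bash
python3 -m inch '[0,0,3,0,0,0,-1, 0,1,7,0,0,4,-1, -1.2,5.5,10,0,0,8,-1, -2.4,10.2,11,0,0,13,-1, -3.6,15,11,0,0,17.1,-1]';  python3 -m inch '[-0.6,4,0,0,0,0,-1, -1.2,8,0,0,0,0,-1, -1.9,11,0,0,0,0,-1, -2.4,13,0,0,0,0,-1, -2.4,13,0,0,0,0,-1]'; python3 - <<'E'
from h import *
c=bot.calibration("wrist"); im=bot.capture("wrist"); cv2.imwrite("pics/w10.png",im[:,:,::-1])
json.dump({k:(v.tolist() if hasattr(v,"tolist") else v) for k,v in c.items()},open("w10.json","w"))
im=bot.capture("scene"); cv2.imwrite("pics/c10.png",im[:,:,::-1])
o=bot.get_obs();print(o["time"],o["tool_pos"],o["tcp_rot"],o["contact_force"],o["grip_width"])
crop("pics/w10.png","pics/w10f.png",200,120,380,270,4)
crop("pics/c10.png","pics/c10f.png",220,70,380,190,5)
E
```

```text
time: 8.35
tool_pos: [530.9, -146.6, 116.1]
tcp_rot: [-3.137, 0.005, 1.666]
contact_force: [0.3, 0.5, -0.5]
grip_width: 31.3
time: 8.85
tool_pos: [506.3, -14.2, 116.4]
tcp_rot: [-3.138, 0.004, 1.669]
contact_force: [0.4, -1.0, -0.7]
grip_width: 31.0
8.95 [507.29995242 -16.6050982  116.35825296] [-3.13829861  0.00532911  1.66689897] [-0.16751527  0.68455301 -1.223544  ] 31.445164365003865
```

View pics/w10f.png

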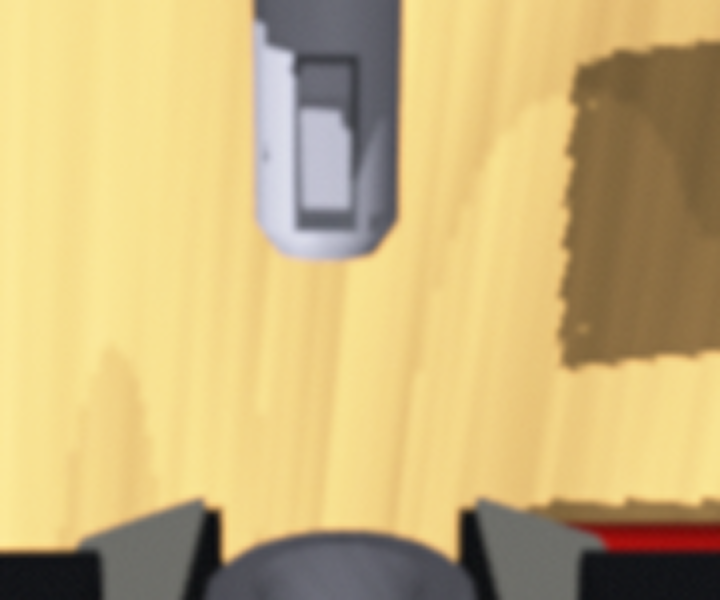

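View pics/c10f.png

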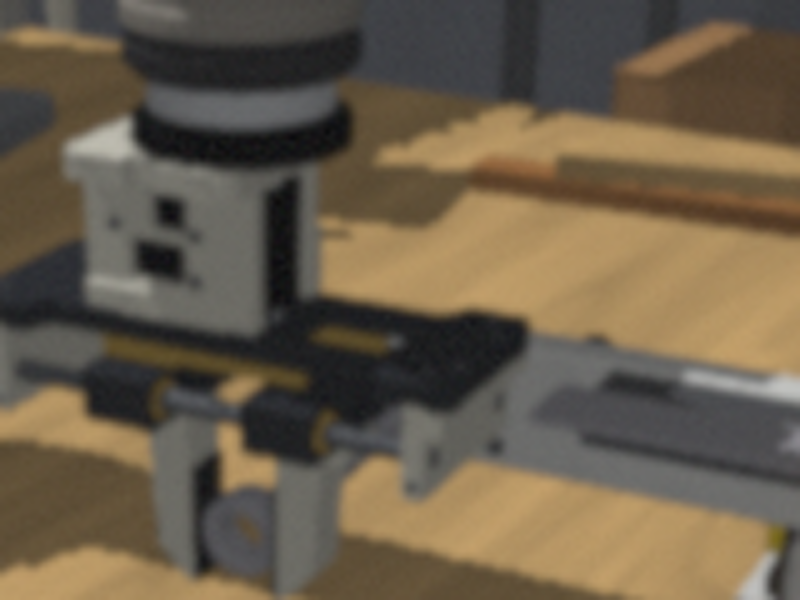

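```bash
python3 - <<'E'
from h import *
c=json.load(open("w10.json")); g=cv2.cvtColor(cv2.imread("pics/w10.png"),6).astype(int)
P=[]
for r in range(4,160,12):
    row=g[r,255:310]; d=np.abs(np.diff(row)); 
    # subpixel crossing using gradient centroid at left and right
    L=np.arange(0,20);R=np.arange(35,54)
    l=(d[L]*(d[L]>12)*L).sum()/(d[L]*(d[L]>12)).sum();rr=(d[R]*(d[R]>12)*R).sum()/(d[R]*(d[R]>12)).sum()
    P.append((r,255+.5+l,255+.5+rr)); 
for p in P: print(np.round(p,1),(p[1]+p[2])/2)
A=onz(c,np.mean(P[1][1:]),P[1][0],160);T=onz(c,281.9,184,160);print(A,T,np.arctan2(T[0]-A[0],A[1]-T[1]))
E
```

```text
[  4.  261.  302.3] 281.66221856817606
[ 16.  261.3 302.2] 281.78508771929825
[ 28.  261.4 301.9] 281.64830395299145
[ 40.  261.5 301.5] 281.5127118644068
[ 52.  261.7 301.4] 281.52282758620686
[ 64.  261.8 301.3] 281.5396480478769
[ 76.  262.1 301. ] 281.5175014907573
[ 88.  262.3 300.8] 281.54027459954233
[100.  262.4 300.4] 281.4158631311102
[112.  262.6 300.2] 281.3858339879549
[124.  263.  299.9] 281.46921618204806
[136.  271.7 299.6] 285.6244253025419
[148.  271.7 299.4] 285.54990310077517
[493.91918911  97.99146431 160.        ] [500.35503086  32.16891763 160.        ] 0.09746583611981298
```

```bash
python3 -m inch '[-0.3,0,-0.36,0,0,-0.2,-1, -0.35,1,-0.36,0,0,-0.2,-1, -0.5,2.4,-0.36,0,0,-0.2,-1, -0.5,2.6,-0.36,0,0,-0.2,-1, -0.5,2.6,-0.36,0,0,-0.2,-1]'; python3 - <<'E'
from h import *
c=bot.calibration("wrist"); im=bot.capture("wrist"); cv2.imwrite("pics/w11.png",im[:,:,::-1])
im=bot.capture("scene"); cv2.imwrite("pics/c11.png",im[:,:,::-1])
o=bot.get_obs();print(o["time"],o["tool_pos"],o["tcp_rot"],o["contact_force"],o["grip_width"])
crop("pics/w11.png","pics/w11f.png",200,120,380,270,4)
crop("pics/c11.png","pics/c11f.png",220,90,380,210,5)
E
```

```text
time: 9.45
tool_pos: [502.3, 10.0, 112.8]
tcp_rot: [-3.138, 0.005, 1.665]
contact_force: [-0.1, 0.5, -1.2]
grip_width: 31.8
9.55 [502.39659526   9.46896057 112.79676956] [-3.13841863  0.00558125  1.66403993] [-0.44030121 -0.27616322 -0.06562534] 31.477288397418786
```

View pics/w11f.png

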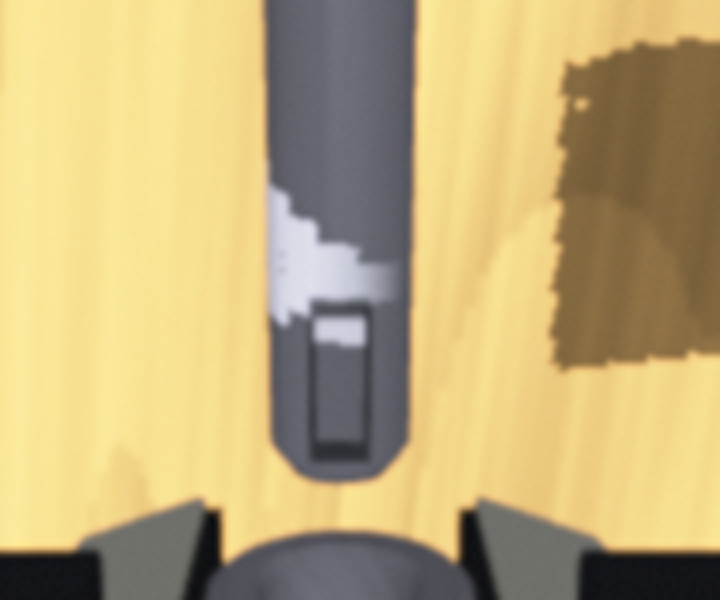

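View pics/c11f.png

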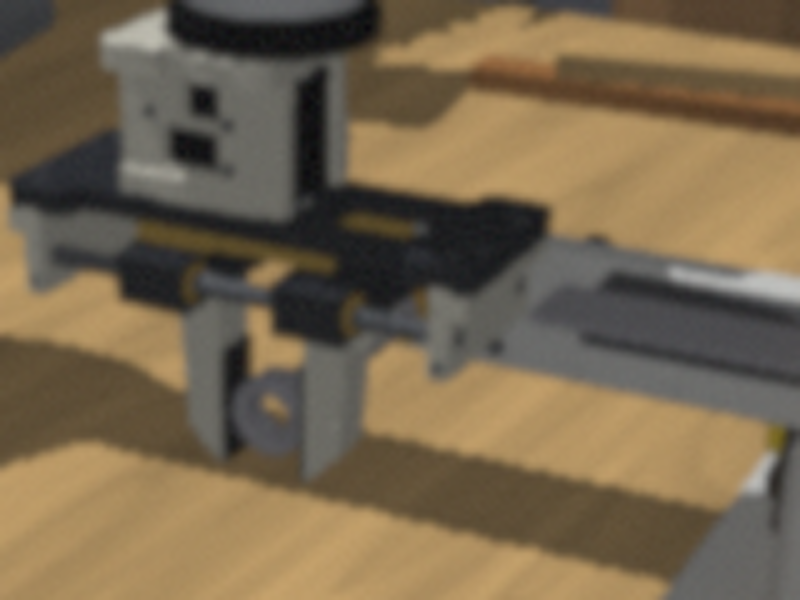

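```bash
python3 -m inch '[-0.04,0.4,0,0,0,0,-1, -0.08,0.8,0,0,0,0,-1, -0.12,1.2,0,0,0,0,-1, -0.16,1.6,0,0,0,0,-1, -0.2,1.9,0,0,0,0,-1]'; python3 -m inch '[-0.03,0.3,0,0,0,0,-1, -0.06,0.6,0,0,0,0,-1, -0.09,0.9,0,0,0,0,-1, -0.12,1.2,0,0,0,0,-1, -0.14,1.5,0,0,0,0,-1]'
```

```text
time: 10.05
tool_pos: [500.4, 28.9, 112.8]
tcp_rot: [-3.139, 0.006, 1.664]
contact_force: [0.1, 0.4, -0.9]
grip_width: 31.5
time: 10.55
tool_pos: [499.3, 43.6, 113.2]
tcp_rot: [-3.139, 0.006, 1.664]
contact_force: [0.9, 0.3, 2.7]
grip_width: 30.8
```

```bash
python3 -m inch '[-0.03,0.3,-0.02,0,0,0,-1, -0.06,0.6,-0.03,0,0,0,-1, -0.09,0.9,-0.03,0,0,0,-1, -0.13,1.2,-0.03,0,0,0,-1, -0.16,1.5,-0.03,0,0,0,-1]'; python3 -m inch '[-0.04,0.4,0,0,0,0,-1, -0.08,0.8,0,0,0,0,-1, -0.12,1.2,0,0,0,0,-1, -0.15,1.6,0,0,0,0,-1, -0.18,1.9,0,0,0,0,-1]'
```

```text
time: 11.05
tool_pos: [497.7, 58.9, 112.9]
tcp_rot: [-3.139, 0.006, 1.664]
contact_force: [0.1, -2.5, 3.0]
grip_width: 31.4
time: 11.55
tool_pos: [495.7, 78.4, 112.7]
tcp_rot: [-3.139, 0.006, 1.664]
contact_force: [0.2, -0.2, -0.3]
grip_width: 31.3
```

```bash
python3 -m inch '[-0.05,0.5,0,0,0,0,-1, -0.1,1,0,0,0,0,-1, -0.14,1.5,0,0,0,0,-1, -0.19,2,0,0,0,0,-1, -0.24,2.5,0,0,0,0,-1]'; python3 -m inch '[-0.02,0.2,0,0,0,0,-1, -0.04,0.4,0,0,0,0,-1, -0.05,0.6,0,0,0,0,-1, -0.07,0.75,0,0,0,0,-1, -0.07,0.75,0,0,0,0,-1]'
python3 - <<'E'
from h import *
c=bot.calibration("wrist"); im=bot.capture("wrist"); cv2.imwrite("pics/w12.png",im[:,:,::-1])
im=bot.capture("scene"); cv2.imwrite("pics/c12.png",im[:,:,::-1])
o=bot.get_obs();print(o["time"],o["tool_pos"],o["tcp_rot"],o["contact_force"],o["grip_width"])
crop("pics/c12.png","pics/c12f.png",220,70,380,190,5)
E
```

```text
time: 12.05
tool_pos: [493.2, 103.9, 112.7]
tcp_rot: [-3.139, 0.006, 1.664]
contact_force: [-0.0, 0.2, -0.7]
grip_width: 31.3
time: 12.55
tool_pos: [492.5, 111.4, 112.7]
tcp_rot: [-3.139, 0.006, 1.664]
contact_force: [0.7, -0.0, -0.9]
grip_width: 31.2
12.65 [492.56931394 111.31586362 112.70524552] [-3.13899225  0.00613725  1.66437229] [0.4389975  0.18568614 0.0963685 ] 31.85923119451058
```

View pics/w12.png

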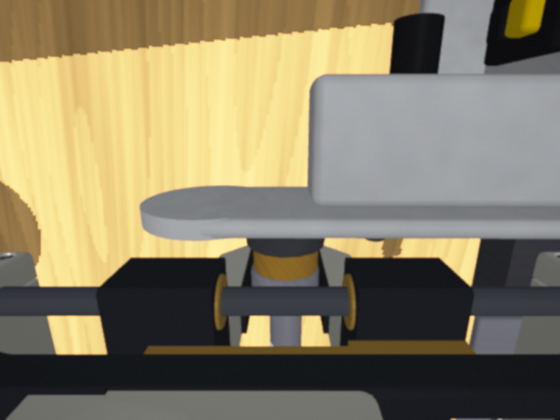

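View pics/c12f.png

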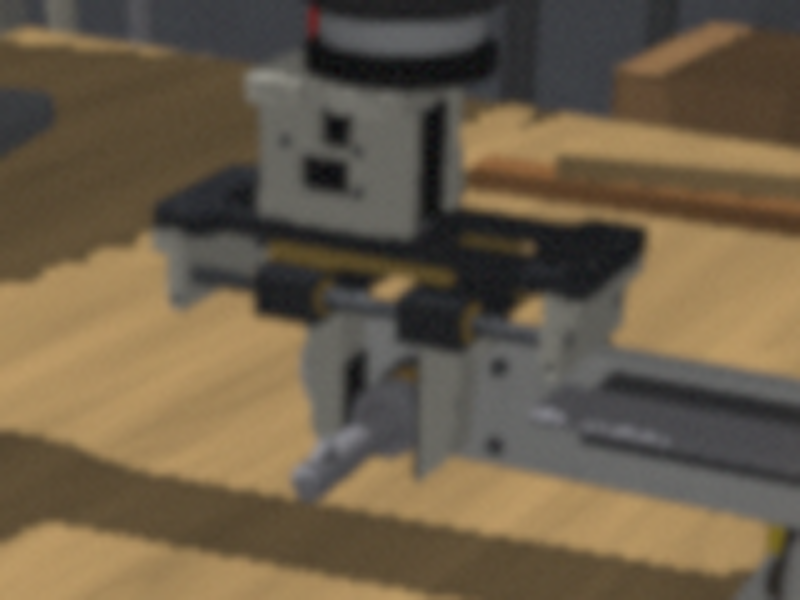

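```bash
python3 -m inch '[-0.01,0.08,0,0,0,0,-1, -0.02,0.16,0,0,0,0,-1, -0.02,0.24,0,0,0,0,-1, -0.03,0.3,0,0,0,0,-1, -0.03,0.3,0,0,0,0,-1]'
```

```text
time: 13.15
tool_pos: [492.5, 112.3, 112.7]
tcp_rot: [-3.139, 0.009, 1.664]
contact_force: [0.2, -10.1, 0.1]
grip_width: 31.8
```

```bash
python3 -m inch '[0.01,-0.08,0,0,0,0,0.1, 0.01,-0.1,0,0,0,0,0.1, 0.01,-0.1,0.3,0,0,0,0.1, 0.01,-0.1,3,0,0,0,0.1, 0.01,-0.1,6,0,0,0,0.1]'; python3 - <<'E'
from h import *
im=bot.capture("scene"); cv2.imwrite("pics/c13.png",im[:,:,::-1])
im=bot.capture("wrist"); cv2.imwrite("pics/w13.png",im[:,:,::-1])
o=bot.get_obs();print(o["time"],o["tool_pos"],o["tcp_rot"],o["contact_force"],o["grip_width"])
crop("pics/c13.png","pics/c13f.png",220,70,380,190,5)
E
```

```text
time: 13.65
tool_pos: [491.8, 111.6, 172.8]
tcp_rot: [-3.136, 0.009, 1.664]
contact_force: [-0.3, -0.2, -0.1]
grip_width: 50.5
13.75 [494.95229878 111.88231427 176.69070599] [3.13662644 0.00916465 1.66456346] [0.35304303 0.06713822 0.61246831] 50.32127647076596
```

View pics/c13f.png

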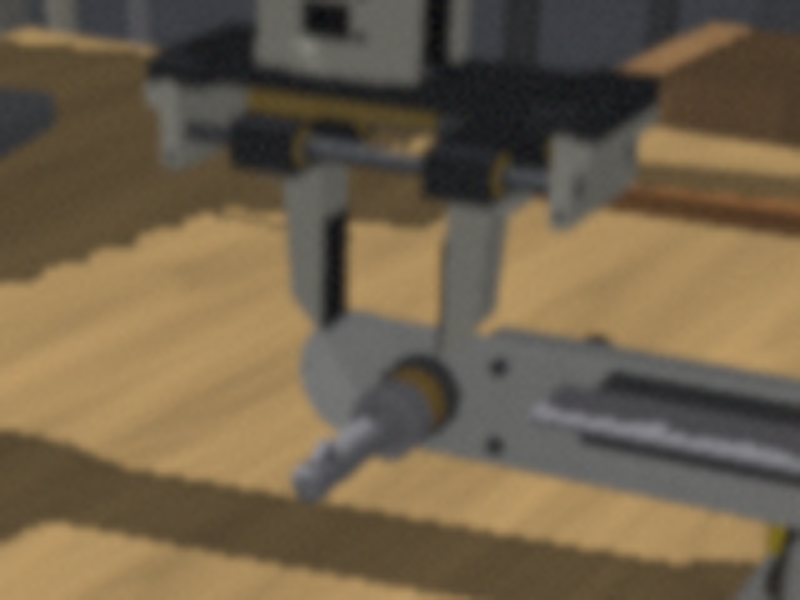

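View pics/w13.png

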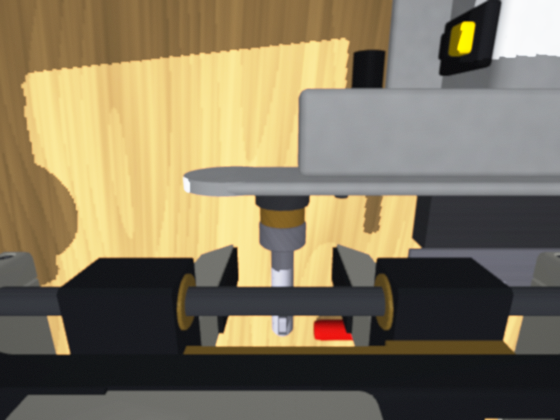

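```bash
python3 -m inch '[-1,-4.8,0,0,0,2,0.1, -2,-9.6,0,0,0,4,0.1, -3,-14.4,0,0,0,6,1, -4.2,-19,-1,0,0,8,1, -5.5,-23.5,-2,0,0,10,1]'; python3 -m inch '[-0.5,-3,-2,0,0,0,1, -1,-4.5,-3.5,0,0,0,1, -1,-4.5,-4,0,0,0,1, -1,-4.5,-4,0,0,0,1, -1,-4.5,-4,0,0,0,1]'; python3 - <<'E'
from h import *
c=bot.calibration("wrist"); im=bot.capture("wrist"); cv2.imwrite("pics/w14.png",im[:,:,::-1])
json.dump({k:(v.tolist() if hasattr(v,"tolist") else v) for k,v in c.items()},open("w14.json","w"))
o=bot.get_obs();print(o["time"],o["tool_pos"],o["tcp_rot"],o["contact_force"],o["grip_width"])
E
```

```text
time: 14.25
tool_pos: [439.4, -124.6, 156.5]
tcp_rot: [3.136, 0.01, 1.841]
contact_force: [0.1, -0.3, 0.2]
grip_width: 69.7
time: 14.75
tool_pos: [430.0, -168.7, 116.9]
tcp_rot: [3.135, 0.01, 1.842]
contact_force: [0.2, 0.1, -0.4]
grip_width: 92.2
14.8 [ 430.15081412 -168.751241    117.10541936] [3.13472991 0.01020322 1.84239213] [ 0.78078011 -0.2590514  -0.05832075] 91.87565437674661
```

View pics/w14.png

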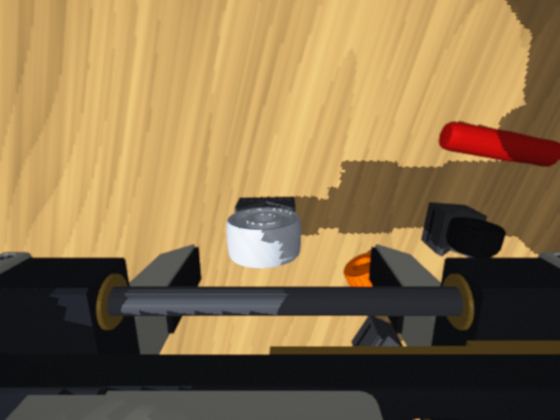

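```bash
cat >> h.py <<'E'
from scipy.spatial.transform import Rotation as Ro
def rel(p,yaw):
    o=bot.get_obs(); Rt=Ro.from_euler("xyz",[np.pi,0,yaw]); Rm=Ro.from_euler("xyz",o["tcp_rot"])
    print("t",o["time"],"tcp",o["tool_pos"].round(1),"rpy",o["tcp_rot"].round(4),"F",o["contact_force"].round(1),"w",round(o["grip_width"],1))
    print("rel cm",((np.array(p)-o["tool_pos"])/10).round(2),"rot deg",np.degrees((Rt*Rm.inv()).as_rotvec()).round(2))
E
python3 - <<'E'
from h import *
c=json.load(open("w14.json"))
im=cv2.imread("pics/w14.png"); im=cv2.resize(im[170:290,190:340],None,fx=5,fy=5,interpolation=cv2.INTER_CUBIC)
cv2.imwrite("pics/w14a.png",im)
h=hull(c,np.array([419.5,-192.5,57]),.272,30,30)
cv2.polylines(im,[((h-[190,170]+.5)*5).astype(int)],True,(0,255,0),1)
cv2.imwrite("pics/w14f.png",im)
E
```

```text
(no output)
```

View pics/w14f.png

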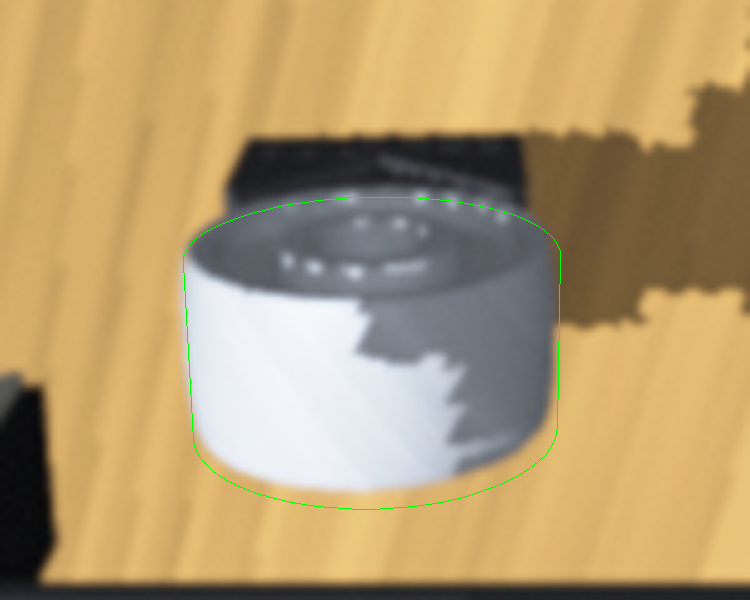

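```bash
python3 - <<'E'
from h import *
rel([418.9,-190.5,10.5],1.5708+.27)
E
```

```text
t 14.8 tcp [ 430.2 -168.8  117.1] rpy [3.1347 0.0102 1.8424] F [ 0.8 -0.3 -0.1] w 91.9
rel cm [ -1.13  -2.17 -10.66] rot deg [ 0.46  0.54 -0.09]
```

```bash
python3 -m inch '[-0.8,-1.5,-0.5,0.46,0.54,-0.1,1, -1.13,-2.17,-2,0.46,0.54,-0.1,1, -1.13,-2.17,-5,0.46,0.54,-0.1,1, -1.13,-2.17,-6.5,0.46,0.54,-0.1,1, -1.13,-2.17,-6.5,0.46,0.54,-0.1,1]'; python3 - <<'E'
from h import *
c=bot.calibration("wrist"); im=bot.capture("wrist"); cv2.imwrite("pics/w15.png",im[:,:,::-1])
rel([418.9,-190.5,10.5],1.5708+.27)
E
```

```text
time: 15.3
tool_pos: [418.3, -189.1, 51.1]
tcp_rot: [-3.14, -0.002, 1.842]
contact_force: [-0.2, 0.1, 0.6]
grip_width: 91.8
t 15.35 tcp [ 419.1 -189.7   52.2] rpy [-3.1411e+00 -7.0000e-04  1.8420e+00] F [-0.4 -0.4  0.2] w 91.8
rel cm [-0.02 -0.08 -4.17] rot deg [-0.03 -0.04 -0.07]
```

View pics/w15.png

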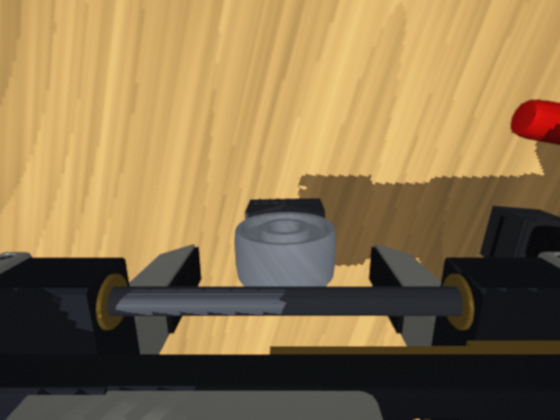

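```bash
python3 -m inch '[0,-0.08,-2,0,0,0,1, 0,-0.08,-4,0,0,0,1, 0,-0.08,-4.17,0,0,0,0.5, 0,-0.08,-4.17,0,0,0,-1, 0,-0.08,-4.17,0,0,0,-1]'; python3 -m inch '[0,0,0,0,0,0,-1, 0,0,0,0,0,0,-1, 0,0,0,0,0,0,-1, 0,0,0,0,0,0,-1, 0,0,0.3,0,0,0,-1]';python3 - <<'E'
from h import *
c=bot.calibration("wrist"); im=bot.capture("wrist"); cv2.imwrite("pics/w16.png",im[:,:,::-1])
rel([418.9,-190.5,10.5],1.5708+.27)
crop("pics/w16.png","pics/w16f.png",180,180,380,320,4)
E
```

```text
time: 15.85
tool_pos: [420.0, -190.8, 11.9]
tcp_rot: [3.141, 0.001, 1.842]
contact_force: [0.5, 0.2, 0.7]
grip_width: 72.2
time: 16.35
tool_pos: [419.8, -190.9, 15.3]
tcp_rot: [3.141, 0.001, 1.842]
contact_force: [0.9, 0.5, -1.8]
grip_width: 59.6
t 16.4 tcp [ 420.4 -191.1   15.7] rpy [3.1396e+00 1.9000e-03 1.8421e+00] F [ 0.6  1.  -1.8] w 59.9
rel cm [-0.15  0.06 -0.52] rot deg [ 0.08  0.14 -0.07]
```

View pics/w16f.png

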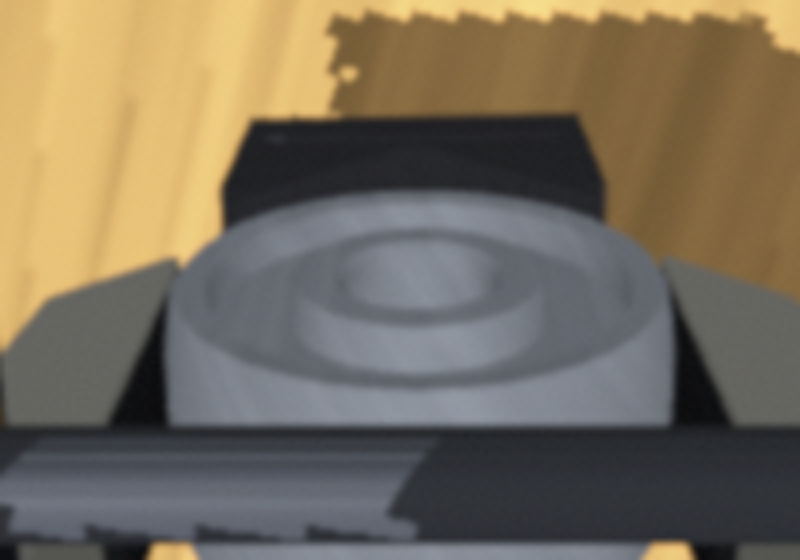

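```bash
python3 -m inch '[0,0,4,0,0,0,-1, 1.5,2,8,0,0,-2,-1, 3.2,6,9.9,0,0,-5,-1, 4.8,10,9.9,0,0,-8,-1, 6.4,14,9.9,0,0,-10.2,-1]'; python3 -m inch '[0.8,2,0,0,0,0,-1, 1.6,4,0,0,0,0,-1, 1.9,4.8,0,0,0,0,-1, 1.9,4.8,0,0,0,0,-1, 1.9,4.8,0,0,0,0,-1]';python3 - <<'E'
from h import *
c=bot.calibration("wrist"); im=bot.capture("wrist"); cv2.imwrite("pics/w17.png",im[:,:,::-1])
im=bot.capture("scene"); cv2.imwrite("pics/c17.png",im[:,:,::-1])
crop("pics/w17.png","pics/w17f.png",180,130,380,270,4)
crop("pics/c17.png","pics/c17f.png",220,90,380,210,5)
rel([502.9,2.3,115],1.5708+.0932)
E
```

```text
time: 16.9
tool_pos: [485.5, -49.7, 116.0]
tcp_rot: [3.137, 0.003, 1.661]
contact_force: [0.5, -1.0, -2.5]
grip_width: 59.9
time: 17.4
tool_pos: [504.2, -2.3, 115.9]
tcp_rot: [3.137, 0.003, 1.661]
contact_force: [-0.2, 0.3, -1.0]
grip_width: 59.6
t 17.5 tcp [504.2  -2.6 116. ] rpy [3.1372e+00 2.8000e-03 1.6601e+00] F [-0.1  0.9 -2.7] w 59.7
rel cm [-0.13  0.49 -0.1 ] rot deg [0.14 0.26 0.22]
```

View pics/w17f.png

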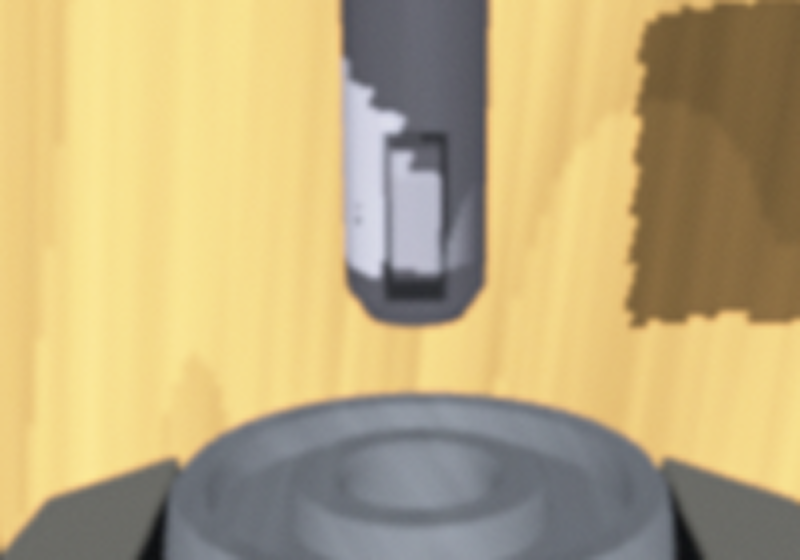

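View pics/c17f.png

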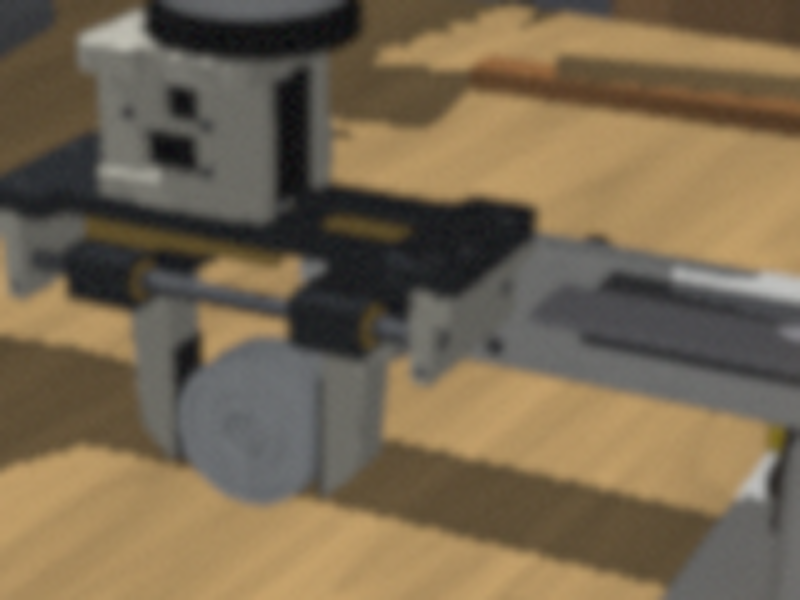

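```bash
python3 -m inch '[-0.12,0.4,-0.1,0.14,0.26,0.2,-1, -0.15,0.8,-0.1,0.14,0.26,0.2,-1, -0.19,1.2,-0.1,0.14,0.26,0.2,-1, -0.23,1.6,-0.1,0.14,0.26,0.2,-1, -0.27,2,-0.1,0.14,0.26,0.2,-1]'; python3 -m inch '[-0.03,0.35,0,0,0,0,-1, -0.06,0.7,0,0,0,0,-1, -0.1,1.05,0,0,0,0,-1, -0.13,1.4,0,0,0,0,-1, -0.17,1.75,0,0,0,0,-1]'
```

```text
time: 18.0
tool_pos: [501.4, 17.8, 115.0]
tcp_rot: [3.142, -0.0, 1.664]
contact_force: [-0.2, -0.2, -2.4]
grip_width: 59.8
time: 18.5
tool_pos: [500.2, 34.9, 115.4]
tcp_rot: [3.14, 0.001, 1.664]
contact_force: [1.1, -5.0, 0.7]
grip_width: 59.5
```

```bash
python3 -m inch '[-0.04,0.3,0,0,0,0,-1, -0.08,0.6,0,0,0,0,-1, -0.12,0.9,0,0,0,0,-1, -0.14,1.2,0,0,0,0,-1, -0.17,1.5,0,0,0,0,-1]'; python3 -m inch '[-0.04,0.35,0,0,0,0,-1, -0.07,0.7,0,0,0,0,-1, -0.1,1.1,0,0,0,0,-1, -0.14,1.5,0,0,0,0,-1, -0.17,1.9,0,0,0,0,-1]'
```

```text
time: 19.0
tool_pos: [498.5, 50.2, 115.4]
tcp_rot: [3.14, 0.001, 1.664]
contact_force: [1.2, -2.6, 0.7]
grip_width: 60.0
time: 19.5
tool_pos: [496.4, 69.8, 115.2]
tcp_rot: [3.141, 0.0, 1.664]
contact_force: [1.0, 0.3, -3.1]
grip_width: 59.6
```

```bash
python3 -m inch '[-0.04,0.4,0,0,0,0,-1, -0.08,0.8,0,0,0,0,-1, -0.11,1.2,0,0,0,0,-1, -0.14,1.5,0,0,0,0,-1, -0.15,1.65,0,0,0,0,-1]'; python3 -m inch '[-0.01,0.1,0,0,0,0,-1, -0.02,0.2,0,0,0,0,-1, -0.03,0.3,0,0,0,0,-1, -0.03,0.35,0,0,0,0,-1, -0.03,0.35,0,0,0,0,-1]'
```

```text
time: 20.0
tool_pos: [494.6, 86.8, 115.0]
tcp_rot: [-3.142, 0.0, 1.664]
contact_force: [0.8, 0.0, -2.6]
grip_width: 59.7
time: 20.5
tool_pos: [494.4, 88.4, 115.0]
tcp_rot: [-3.141, 0.003, 1.664]
contact_force: [-0.5, -8.5, -1.1]
grip_width: 59.4
```

```bash
python3 -m inch '[0.01,-0.08,0,0,0,0,0.65, 0.01,-0.1,0,0,0,0,0.65, 0.01,-0.1,0.3,0,0,0,0.65, 0.01,-0.1,4,0,0,0,0.65, 0.01,-0.1,8,0,0,0,0.65]'; python3 - <<'E'
from h import *
im=bot.capture("wrist"); cv2.imwrite("pics/w18.png",im[:,:,::-1])
rel([500,0,180],1.5708+.22)
E
```

```text
time: 21.0
tool_pos: [493.5, 87.6, 195.3]
tcp_rot: [-3.138, 0.003, 1.664]
contact_force: [0.8, 0.3, 1.3]
grip_width: 75.5
t 21.05 tcp [497.4  87.9 202.9] rpy [3.1321 0.0035 1.6642] F [ 2.6 -0.5  4.6] w 75.7
rel cm [ 0.26 -8.79 -2.29] rot deg [0.11 0.57 7.25]
```

View pics/w18.png

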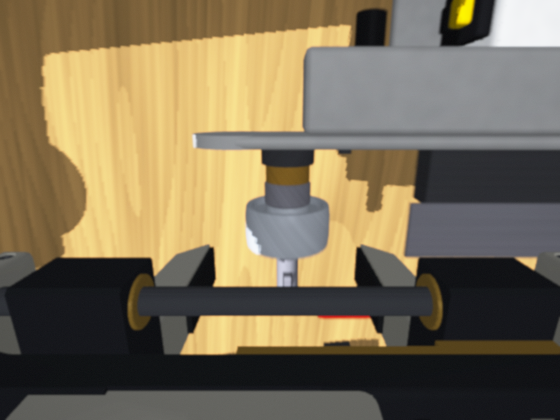

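```bash
python3 -m inch '[1,-4.7,0,0.1,0.5,2,0.65, 2.6,-9.2,0,0.1,0.5,4,0.65, 4.6,-13,-2,0.1,0.5,6,0.65, 6.5,-16.5,-5,0.1,0.5,7.2,0.65, 8,-19.5,-8,0.1,0.5,8,1]'; python3 -m inch '[0.8,-1.3,-0.8,0,0,0,1, 0.8,-1.3,-1,0,0,0,1, 0.8,-1.3,-1,0,0,0,1, 0.8,-1.3,-1,0,0,0,1, 0.8,-1.3,-1,0,0,0,1]'; python3 - <<'E'
from h import *
c=bot.calibration("wrist"); im=bot.capture("wrist"); cv2.imwrite("pics/w19.png",im[:,:,::-1])
json.dump({k:(v.tolist() if hasattr(v,"tolist") else v) for k,v in c.items()},open("w19.json","w"))
rel([588,-149,10],1.5708+.22)
crop("pics/w19.png","pics/w19a.png",220,170,350,285,6)
im=cv2.imread("pics/w19a.png")
h=hull(c,np.array([588.5,-149,52]),.25,20,24)
cv2.polylines(im,[((h-[220,170]+.5)*6).astype(int)],True,(0,255,0),1)
cv2.imwrite("pics/w19f.png",im)
E
```

```text
time: 21.55
tool_pos: [578.8, -109.1, 122.6]
tcp_rot: [3.138, 0.002, 1.804]
contact_force: [0.8, 1.2, -0.3]
grip_width: 79.7
time: 22.05
tool_pos: [587.1, -120.9, 114.2]
tcp_rot: [3.136, 0.003, 1.806]
contact_force: [-0.9, -0.4, -0.2]
grip_width: 91.9
t 22.1 tcp [ 587.1 -121.   114. ] rpy [3.1364e+00 2.4000e-03 1.8055e+00] F [-0.1 -0.3  0.4] w 92.0
rel cm [  0.09  -2.8  -10.4 ] rot deg [ 0.07  0.32 -0.84]
```

View pics/w19.png

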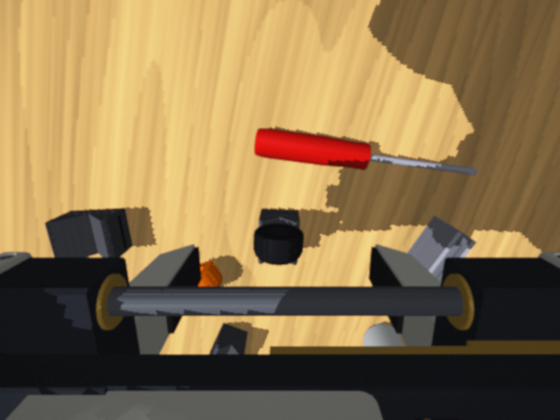

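View pics/w19f.png

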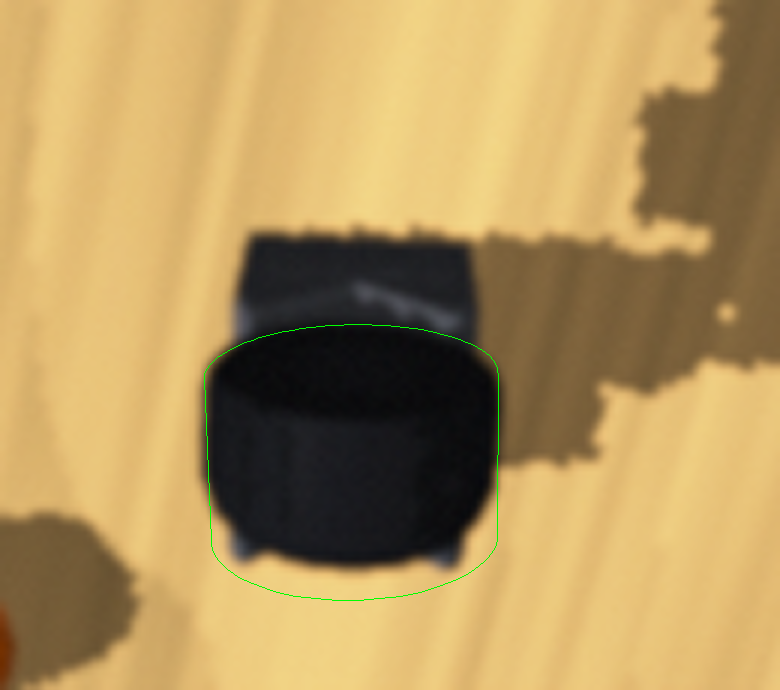

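```bash
python3 -m inch '[0.1,-1.5,-2,0.07,0.3,0,1, 0.1,-2.55,-5,0.07,0.3,0,1, 0.1,-2.55,-7.5,0.07,0.3,0,1, 0.1,-2.55,-7.5,0.07,0.3,0,1, 0.1,-2.55,-7.5,0.07,0.3,0,1]'; python3 - <<'E'
from h import *
c=bot.calibration("wrist"); im=bot.capture("wrist"); cv2.imwrite("pics/w20.png",im[:,:,::-1])
crop("pics/w20.png","pics/w20f.png",180,180,390,320,3.8)
rel([588.2,-146.5,6],1.5708+.235)
E
```

```text
time: 22.6
tool_pos: [587.8, -146.9, 38.5]
tcp_rot: [-3.141, -0.001, 1.805]
contact_force: [1.0, -0.1, 0.5]
grip_width: 92.1
t 22.65 tcp [ 588.6 -147.    39.6] rpy [3.1403e+00 7.0000e-04 1.8055e+00] F [-0.3 -0.5  0.5] w 91.6
rel cm [-0.04  0.05 -3.36] rot deg [0.02 0.08 0.02]
```

View pics/w20f.png

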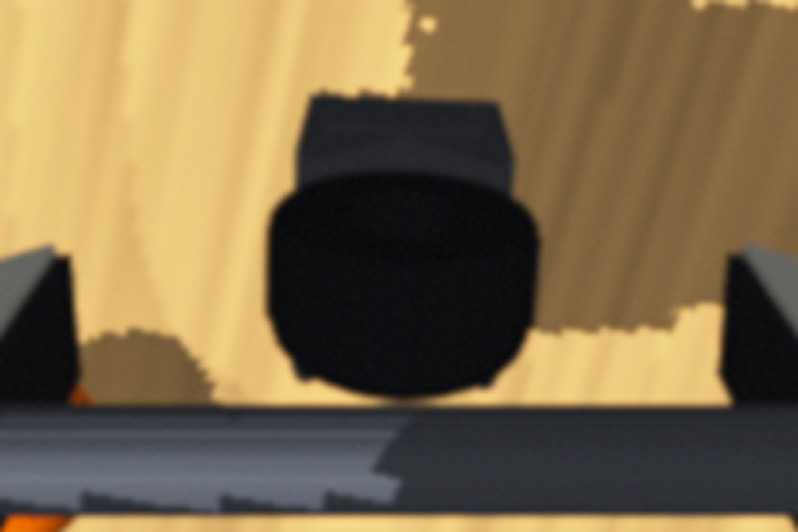

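```bash
python3 -m inch '[0,0.05,-2,0,0,0,0.6, 0,0.05,-3.3,0,0,0,0.3, 0,0.05,-3.36,0,0,0,0, 0,0.05,-3.36,0,0,0,-1, 0,0.05,-3.36,0,0,0,-1]'; python3 -m inch '[0,0,0,0,0,0,-1, 0,0,0,0,0,0,-1, 0,0,0,0,0,0,-1, 0,0,0,0,0,0,-1, 0,0,0,0,0,0,-1]';python3 - <<'E'
from h import *
c=bot.calibration("wrist"); im=bot.capture("wrist"); cv2.imwrite("pics/w21.png",im[:,:,::-1])
crop("pics/w21.png","pics/w21f.png",180,180,390,320,3.8)
rel([588.2,-146.5,6],1.5708+.235)
E
```

```text
time: 23.15
tool_pos: [589.2, -146.6, 6.9]
tcp_rot: [3.139, 0.001, 1.806]
contact_force: [0.2, -0.2, 0.2]
grip_width: 56.3
time: 23.65
tool_pos: [588.2, -147.1, 7.6]
tcp_rot: [3.141, 0.002, 1.806]
contact_force: [-5.4, -1.7, 5.9]
grip_width: 39.4
t 23.7 tcp [ 588.2 -147.1    7.6] rpy [3.1410e+00 1.5000e-03 1.8057e+00] F [-4.5 -1.7  4.9] w 40.0
rel cm [ 0.    0.06 -0.16] rot deg [0.08 0.05 0.01]
```

View pics/w21f.png

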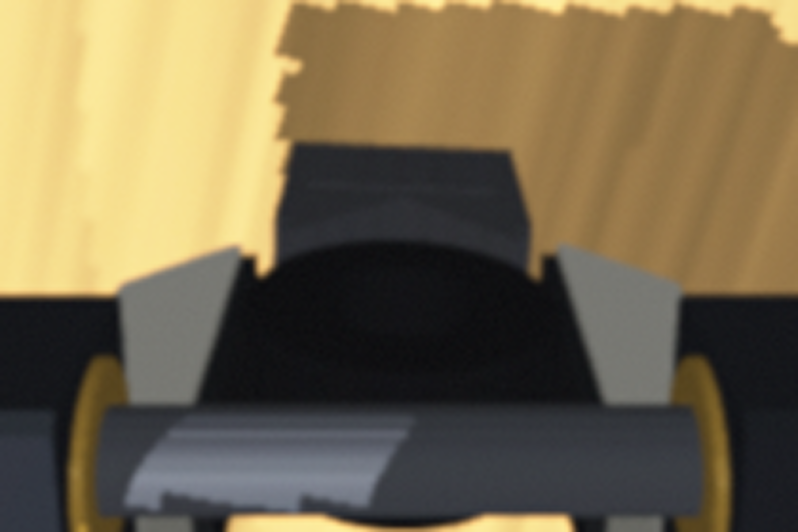

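```bash
python3 -m inch '[0,0,4,0,0,0,-1, -0.5,1,8,0,0,-2,-1, -2,4,10.8,0,0,-4,-1, -4,7.5,10.8,0,0,-6,-1, -6,11,10.8,0,0,-8.1,-1]'; python3 -m inch '[-1,2,0,0,0,0,-1, -1.9,3.6,0,0,0,0,-1, -2.1,3.9,0,0,0,0,-1, -2.1,3.9,0,0,0,0,-1, -2.1,3.9,0,0,0,0,-1]';python3 - <<'E'
from h import *
c=bot.calibration("wrist"); im=bot.capture("wrist"); cv2.imwrite("pics/w22.png",im[:,:,::-1])
im=bot.capture("scene"); cv2.imwrite("pics/c22.png",im[:,:,::-1])
crop("pics/w22.png","pics/w22f.png",180,130,380,270,4)
crop("pics/c22.png","pics/c22f.png",220,90,380,210,5)
rel([502.5,6.3,115.6],1.5708+.0932)
E
```

```text
time: 24.2
tool_pos: [528.2, -36.4, 117.0]
tcp_rot: [3.138, 0.002, 1.662]
contact_force: [0.2, 1.2, -1.6]
grip_width: 39.9
time: 24.7
tool_pos: [507.9, 1.7, 117.0]
tcp_rot: [3.137, 0.003, 1.661]
contact_force: [0.1, 0.1, -0.4]
grip_width: 39.7
t 24.8 tcp [507.7   1.7 116.8] rpy [3.1378e+00 2.5000e-03 1.6608e+00] F [-0.1 -0.2 -0.3] w 39.9
rel cm [-0.52  0.46 -0.12] rot deg [0.12 0.23 0.19]
```

View pics/w22f.png

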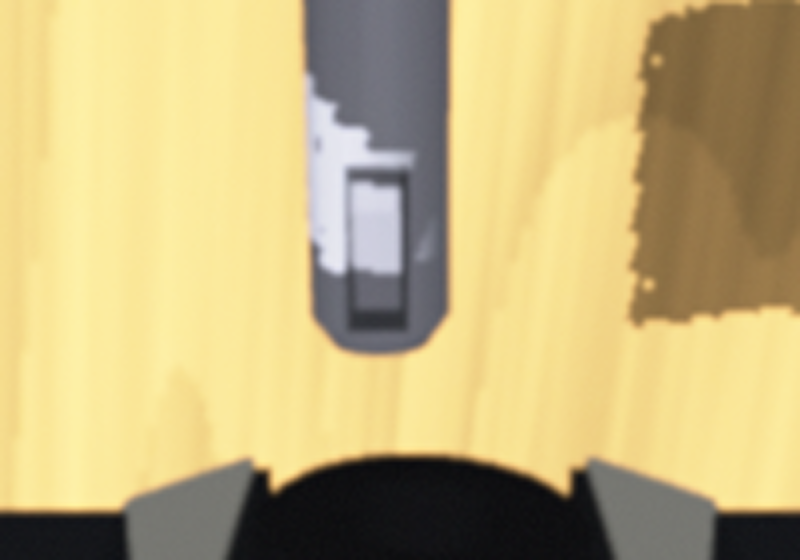

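View pics/c22f.png

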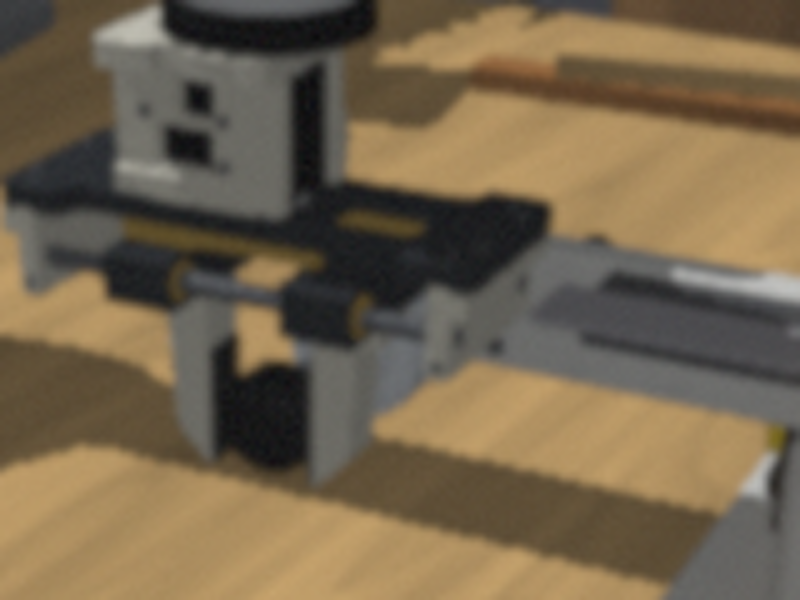

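```bash
python3 -m inch '[-0.5,0.3,-0.12,0.12,0.23,0.2,-1, -0.54,0.6,-0.12,0.12,0.23,0.2,-1, -0.56,1,-0.12,0.12,0.23,0.2,-1, -0.61,1.4,-0.12,0.12,0.23,0.2,-1, -0.65,1.7,-0.12,0.12,0.23,0.2,-1]'; python3 - <<'E'
from h import *
im=bot.capture("wrist"); cv2.imwrite("pics/w23.png",im[:,:,::-1])
crop("pics/w23.png","pics/w23f.png",180,130,380,270,4)
rel([500.5,28,115.6],1.5708+.0932)
E
```

```text
time: 25.3
tool_pos: [501.2, 19.2, 115.7]
tcp_rot: [3.142, 0.0, 1.665]
contact_force: [-1.0, 0.0, 0.6]
grip_width: 39.5
t 25.35 tcp [501.1  19.5 115.7] rpy [-3.1415e+00 -1.0000e-04  1.6648e+00] F [-0.4  0.7 -0.2] w 39.5
rel cm [-0.06  0.85 -0.01] rot deg [-0.01 -0.   -0.05]
```

View pics/w23f.png

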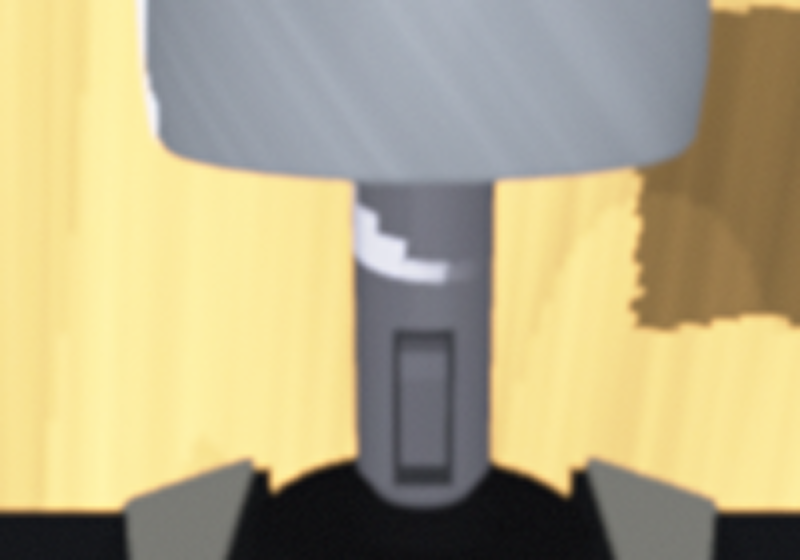

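```bash
python3 -m inch '[0,0.3,0,0,0,0,-1, -0.02,0.6,0,0,0,0,-1, -0.05,0.9,0,0,0,0,-1, -0.08,1.2,0,0,0,0,-1, -0.11,1.5,0,0,0,0,-1]'; python3 -m inch '[-0.03,0.3,0,0,0,0,-1, -0.06,0.6,0,0,0,0,-1, -0.08,0.8,0,0,0,0,-1, -0.1,1,0,0,0,0,-1, -0.12,1.2,0,0,0,0,-1]'
```

```text
time: 25.85
tool_pos: [500.2, 34.4, 115.9]
tcp_rot: [3.141, 0.001, 1.665]
contact_force: [0.4, -3.5, 1.8]
grip_width: 40.2
time: 26.35
tool_pos: [499.1, 46.6, 116.0]
tcp_rot: [3.141, 0.001, 1.665]
contact_force: [0.1, -1.9, 3.0]
grip_width: 39.7
```

```bash
python3 -m inch '[-0.03,0.3,0,0,0,0,-1, -0.06,0.6,0,0,0,0,-1, -0.09,0.9,0,0,0,0,-1, -0.12,1.2,0,0,0,0,-1, -0.14,1.4,0,0,0,0,-1]'; python3 -m inch '[-0.01,0.1,0,0,0,0,-1, -0.02,0.2,0,0,0,0,-1, -0.03,0.3,0,0,0,0,-1, -0.04,0.4,0,0,0,0,-1, -0.05,0.5,0,0,0,0,-1]'
```

```text
time: 26.85
tool_pos: [497.8, 60.9, 116.0]
tcp_rot: [3.141, 0.001, 1.665]
contact_force: [1.9, -2.7, 2.7]
grip_width: 39.2
time: 27.35
tool_pos: [497.4, 63.7, 116.1]
tcp_rot: [3.141, 0.005, 1.666]
contact_force: [0.2, -13.8, 3.8]
grip_width: 39.5
```

```bash
python3 -m inch '[-0.02,0.25,0,0,0,0,-1, -0.03,0.3,0,0,0,0,-1, -0.03,0.36,0,0,0,0,-1, -0.04,0.42,0,0,0,0,-1, -0.04,0.48,0,0,0,0,-1]'
```

```text
time: 27.85
tool_pos: [497.1, 65.2, 116.1]
tcp_rot: [-3.141, 0.01, 1.667]
contact_force: [-0.6, -16.9, 3.6]
grip_width: 39.8
```

```bash
python3 - <<'E'
from h import *
im=bot.capture("wrist"); cv2.imwrite("pics/w24.png",im[:,:,::-1])
im=bot.capture("scene"); cv2.imwrite("pics/c24.png",im[:,:,::-1])
crop("pics/w24.png","pics/w24f.png",180,150,380,290,4)
crop("pics/c24.png","pics/c24f.png",240,90,380,195,5)
rel([497,67.5,115.6],1.5708+.0932)
E
```

```text
t 27.95 tcp [497.1  65.3 116.1] rpy [-3.1415  0.01    1.6667] F [ -0.  -15.5   3.7] w 40.0
rel cm [-0.01  0.22 -0.05] rot deg [ 0.57  0.05 -0.16]
```

View pics/w24f.png

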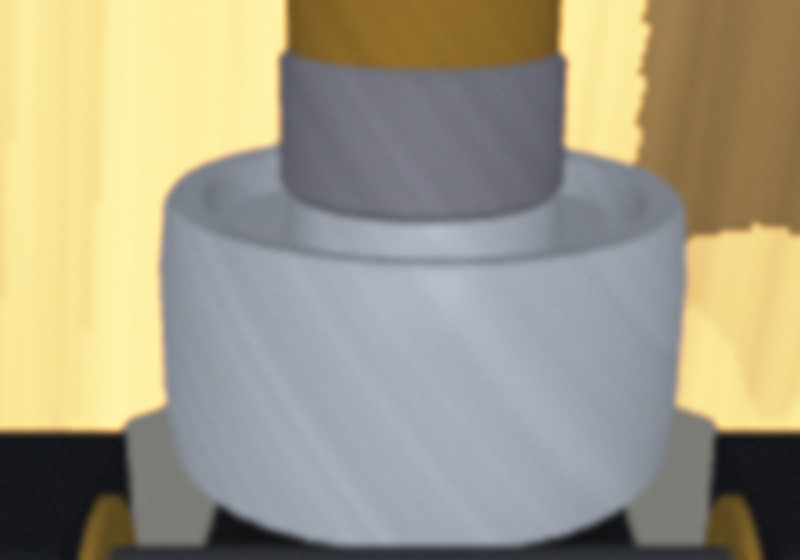

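View pics/c24f.png

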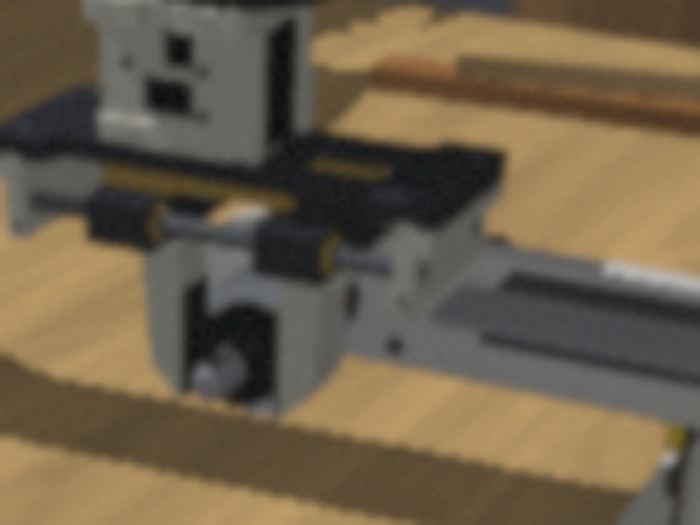

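```bash
python3 -m inch '[-0.03,0.34,0,0,0,0,-1, -0.03,0.4,0,0,0,0,-1, -0.04,0.46,0,0,0,0,-1, -0.05,0.52,0,0,0,0,-1, -0.05,0.56,0,0,0,0,-1]'; python3 - <<'E'
from h import *
rel([497,67.5,115.6],1.5708+.0932)
E
```

```text
time: 28.45
tool_pos: [496.9, 67.1, 116.1]
tcp_rot: [-3.141, 0.016, 1.667]
contact_force: [0.9, -19.2, 2.3]
grip_width: 39.5
t 28.45 tcp [496.9  67.1 116.1] rpy [-3.1409  0.0161  1.6672] F [  0.9 -19.2   2.3] w 39.5
rel cm [ 0.01  0.04 -0.05] rot deg [ 0.92  0.05 -0.18]
```

```bash
python3 - <<'E'
from h import *
im=bot.capture("scene"); cv2.imwrite("pics/c25.png",im[:,:,::-1])
im=bot.capture("side"); cv2.imwrite("pics/d25.png",im[:,:,::-1])
crop("pics/c25.png","pics/c25f.png",265,130,315,180,12)
crop("pics/d25.png","pics/d25f.png",200,110,260,170,10)
rel([497,67.5,115.6],1.5708+.0932)
E
```

```text
t 28.55 tcp [496.9  67.2 116.1] rpy [-3.1409  0.016   1.6672] F [  0.8 -18.1   1.5] w 39.6
rel cm [ 0.01  0.03 -0.05] rot deg [ 0.92  0.05 -0.18]
```

View pics/c25f.png

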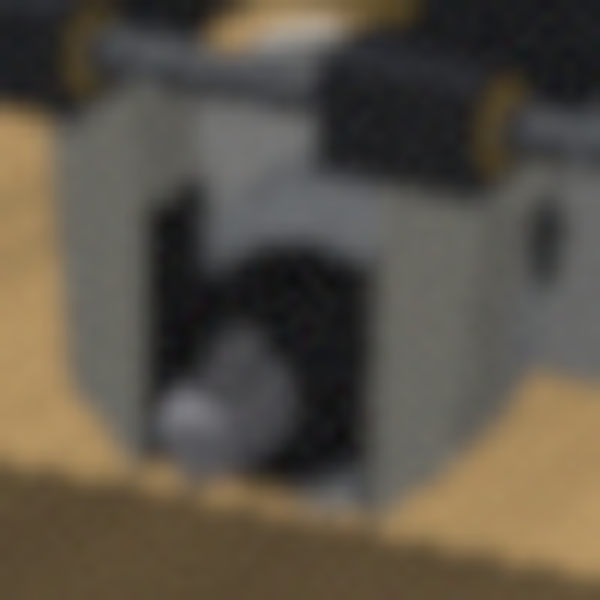

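View pics/d25f.png

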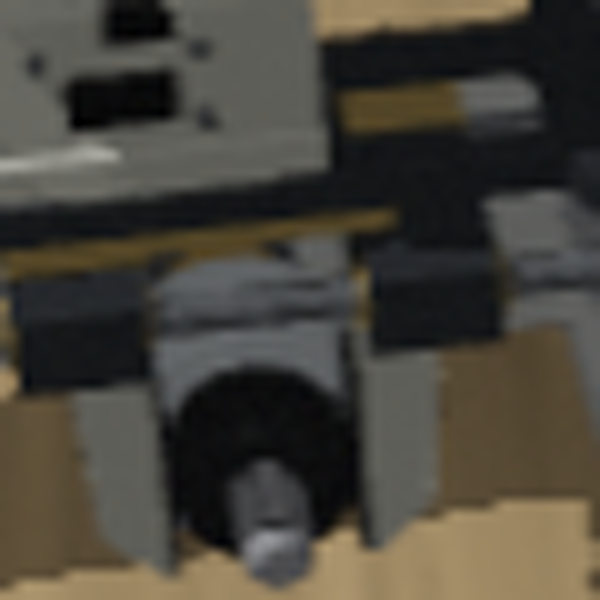

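```bash
python3 -m inch '[-0.04,0.4,0,0,0,0,-1, -0.04,0.44,0,0,0,0,-1, -0.04,0.48,0,0,0,0,-1, -0.05,0.5,0,0,0,0,-1, -0.05,0.5,0,0,0,0,-1]'; python3 - <<'E'
from h import *
im=bot.capture("scene"); cv2.imwrite("pics/c26.png",im[:,:,::-1])
crop("pics/c26.png","pics/c26f.png",265,130,315,180,12)
rel([497,67.5,115.6],1.5708+.0932)
E
```

```text
time: 29.05
tool_pos: [496.8, 68.1, 116.2]
tcp_rot: [-3.141, 0.023, 1.668]
contact_force: [0.6, -19.9, 2.5]
grip_width: 39.8
t 29.1 tcp [496.8  68.  116.1] rpy [-3.1405  0.0227  1.6676] F [  1.1 -21.2   2.8] w 39.8
rel cm [ 0.02 -0.05 -0.05] rot deg [ 1.3   0.06 -0.2 ]
```

View pics/c26f.png

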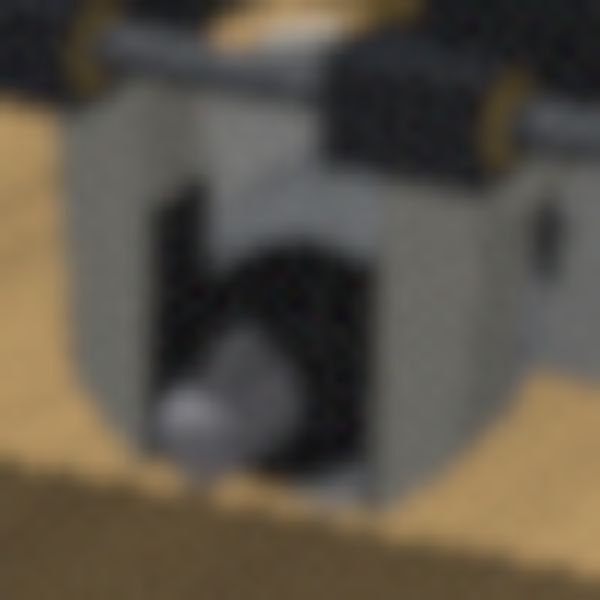

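```bash
python3 - <<'E'
from h import *
rows=[]
for n in ("c13","c24","c25","c26"):
    im=cv2.imread(f"pics/{n}.png")[140:180,270:310]; im=cv2.resize(im,None,fx=10,fy=10,interpolation=cv2.INTER_CUBIC); im=cv2.convertScaleAbs(im,alpha=1.6); rows.append(im)
a=np.vstack([np.hstack(rows[:2]),np.hstack(rows[2:])]); cv2.imwrite("pics/cmp.png",cv2.resize(a,(600,600)))
E
```

```text
(no output)
```

View pics/cmp.png

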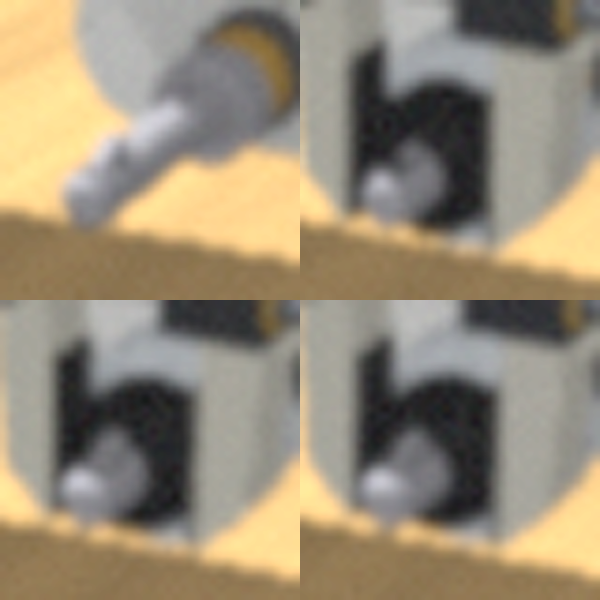

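```bash
python3 -m inch '[-0.02,0.3,0,0.3,0,0,-1, -0.01,0.2,0,0.6,0,0,-1, 0,0.1,0,0.9,0,0,-1, 0,0,0,1.2,0,0,-1, 0,-0.1,0,1.3,0,0,-1]'; python3 - <<'E'
from h import *
im=bot.capture("scene"); cv2.imwrite("pics/c27.png",im[:,:,::-1])
crop("pics/c27.png","pics/c27f.png",265,130,315,180,12)
rel([497,67.5,115.6],1.5708+.0932)
E
```

```text
time: 29.6
tool_pos: [496.9, 66.8, 116.0]
tcp_rot: [3.141, -0.0, 1.667]
contact_force: [1.7, -0.5, 1.6]
grip_width: 39.2
t 29.65 tcp [496.9  66.9 116. ] rpy [ 3.1405e+00 -2.0000e-04  1.6673e+00] F [ 0.4 -3.2  1.8] w 39.5
rel cm [ 0.01  0.06 -0.04] rot deg [-0.02  0.06 -0.19]
```

View pics/c27f.png

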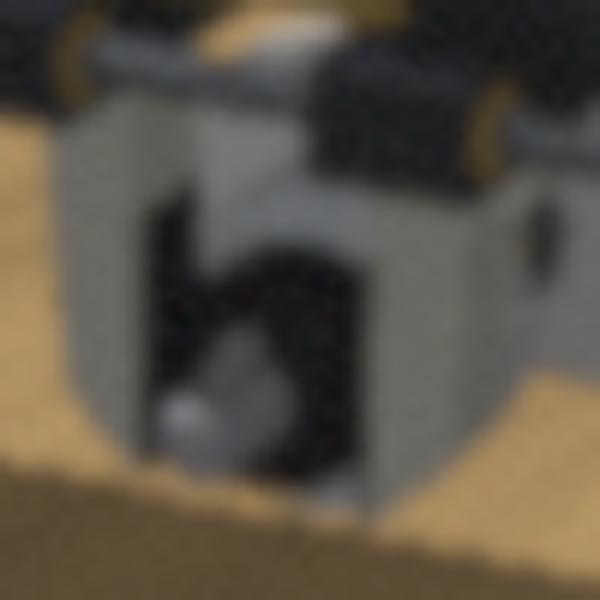

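```bash
python3 -m inch '[0,0,0,0,0,0,0.3, 0,0,0,0,0,0,0.3, 0,0,0.1,0,0,0,0.3, 0,0,3,0,0,0,0.3, 0,0,6,0,0,0,0.3]'; python3 -m inch '[0.2,-2,2,0,0,0,0.3, 0.6,-6,2,0,0,0,0.3, 1,-9,2,0,0,0,0.3, 1,-9,2,0,0,0,0.3, 1,-9,2,0,0,0,0.3]'; python3 - <<'E'
from h import *
for n in ("scene","side","wrist"):
    c=bot.calibration(n); im=bot.capture(n); cv2.imwrite(f"pics/{n}9.png",im[:,:,::-1])
json.dump({k:(v.tolist() if hasattr(v,"tolist") else v) for k,v in c.items()},open("w30.json","w"))
crop("pics/scene9.png","pics/e1.png",260,90,360,190,6)
crop("pics/wrist9.png","pics/e2.png",200,0,360,150,4)
rel([497,67.5,115.6],1.5708+.0932)
E
```

```text
time: 30.15
tool_pos: [496.4, 67.5, 176.0]
tcp_rot: [-3.141, -0.001, 1.667]
contact_force: [0.8, 0.7, 0.4]
grip_width: 59.4
time: 30.65
tool_pos: [506.4, -22.2, 195.9]
tcp_rot: [-3.141, -0.003, 1.666]
contact_force: [0.3, 0.7, 0.3]
grip_width: 59.8
t 30.8 tcp [506.2 -21.2 196. ] rpy [-3.1406e+00 -2.1000e-03  1.6686e+00] F [-1.1  0.7  0.3] w 59.6
rel cm [-0.92  8.87 -8.04] rot deg [-0.12 -0.07 -0.27]
```

View pics/e1.png

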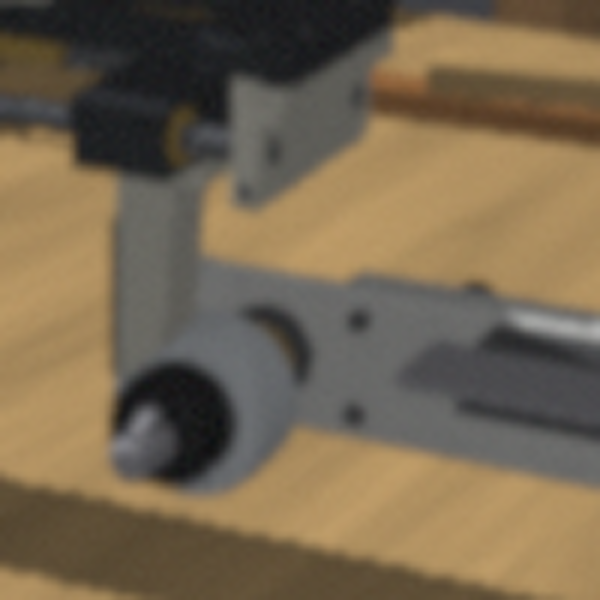

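View pics/e2.png

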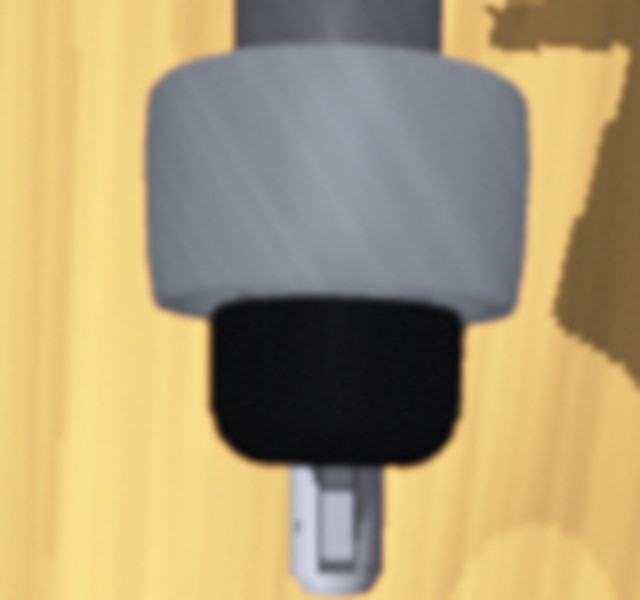

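View pics/wrist9.png

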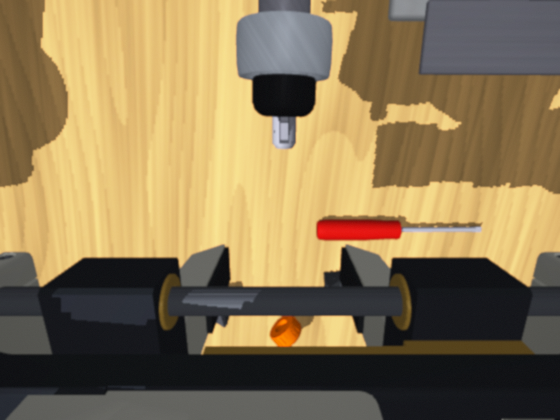

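View pics/side9.png

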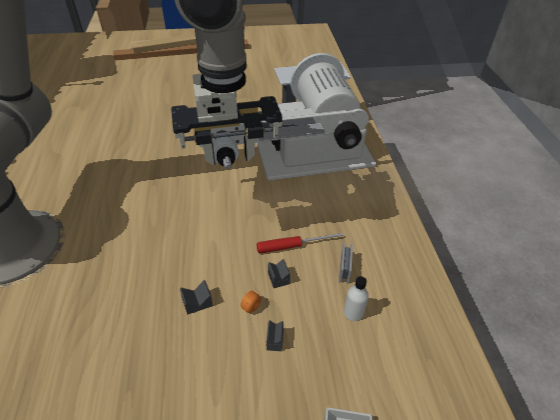

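```bash
python3 -m inch '[0,-2,1,0,0,0,0.3, 0,-4,2,0,0,0,0.3, 0,-4,2,0,0,0,0.3, 0,-4,2,0,0,0,0.3, 0,-4,2,0,0,0,0.3]'; python3 - <<'E'
from h import *
bot.capture("scene") 
im=bot.capture("wrist"); cv2.imwrite("pics/wend.png",im[:,:,::-1]); crop("pics/wend.png","pics/wendf.png",220,0,350,100,5)
E
```

```text
time: 31.3
tool_pos: [505.9, -60.0, 215.4]
tcp_rot: [-3.14, -0.003, 1.67]
contact_force: [0.4, 0.1, 0.4]
grip_width: 59.6
```

View pics/wendf.png

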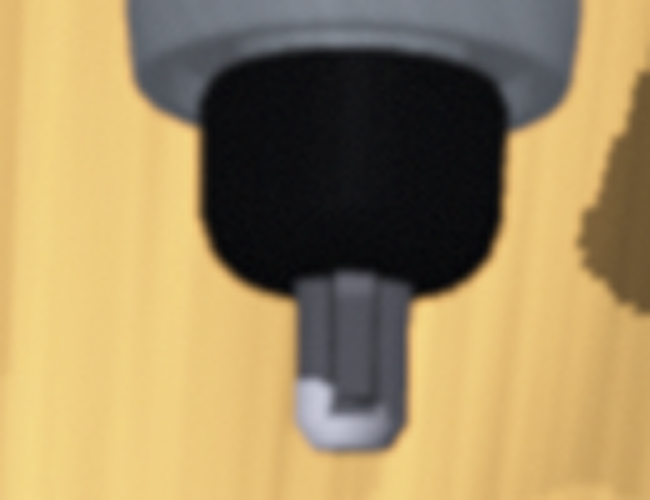

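The tab stands proud in front of the cap's face (it overlaps the black at about (355,275) in the crop), and the stack is unchanged after the gripper let go. I am handing in.

```bash
python3 -c "
from plant import bot
print(bot.close_job())"
```

```text
the job is handed in; nothing more can be done
None
```

The idler wheel is refitted. The bush sits on the collar, then the wheel, then the cap with its domed face outwards, held by the spring tab. I handed it in at about 31.4 s of the 72 s allowed.

**Forces:** The highest axle push in any reading was about 21 N, while pressing the cap; bush and wheel stayed at about 10 N or less. Force was only read at the end of each move, so short peaks in between would not show.

**Last checks:**
- **Push backed off:** with the cap still gripped, the force fell to 0.5–3 N and the cap stayed put. The spring alone would have pushed back harder, so the tab was already holding it.
- **Pictures after release:** the tab stands up in front of the cap's face, and I estimated the face at about 88.6 mm from the plate, where 90.5 mm or less is needed. A second wrist picture half a second later showed the cap and tab unchanged.
- **Bystanders:** the oil bottle, screwdriver, magnet and orange look-alike looked unmoved by eye. The gripper was clear of everything.

**What disagreed:** the fingertips sit about 25–30 mm nearer the gripper's body than the reported TCP implies. My first grip on the bush was therefore too high: the opening read 26 mm on a 32 mm part. I put the bush back in its V-block and gripped it again lower down. For the wheel and cap I allowed for the offset.

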